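# Clamp the coin acceptor cover in the bench squeeze clamp

### The arm

A 6-joint arm with a two-finger parallel gripper is mounted at the origin on the work surface. World frame = base frame: x ahead of the robot, y to its left, z up, the work surface at z = 0. Lengths are in m, angles in rad, forces in N, time in s.
With the tool pointing down it reaches from about 0.325 to 0.75 m from the base axis. Payload 7.6 kg.
Tool frame: the origin (TCP) lies midway between the tips of the shut fingers; the grasp point (between the pads) lies arm.pinch_z behind it (arm.pinch_z is the distance from the TCP to the grasp point, in m); x points along the fingers, y is the direction in which the jaws open and shut, and the axes are right-handed (so a half turn about x gives the same grasp; the last joint's range is limited). The gripper opens to 85 mm and grips with 20 to 120 N. Pads are 22 mm wide; open, the fingers measure 114 mm over their backs; the gripper's body (76 mm by 85 mm) begins 54 mm behind the grasp point. The pads swing forward as they close: fully open they stand 13 mm farther back than shut.
Start: joints at [1.201, 0.052, 1.401, -0, 1.689, -0.07], TCP at [0.155, 0.502, 0.203] pointing down, gripper open.
Joint ranges: [-2.9, 2.9], [-0.91, 2.17], [0.12, 2.37], [-1.06, 4.2], [0.26, 2.73], [-2.93, 2.93]. Speed limits (rad/s): [2.57, 2.57, 3.01, 3.14, 3.14, 3.14].

### API

Orientations are given as a unit quaternion [x, y, z, w].
In Python, from cell import arm, read_camera, trace, place_of gives the robot as it stands.
- The arm moves only by the tool move_arm, never from a script. Its argument "motion" is a list of rows, each a list of 7 numbers: the shift along the tool's x, y, z in cm, then the turn, a rotation vector about the tool's x, y, z in rad, then the opening, from 0 (shut) to 1 (fully open). In form: [[tx, ty, tz, rx, ry, rz, hand], ...]. A call has 1 to 10 rows; each row shifts and turns the pose as measured when the row begins, along the tool's axes as they then stand; what a row does not reach is not made up. A row lasts 1/12 s, in which the tool goes at most 41.7 mm and 7.16 degrees, less where a joint would pass 70% of its speed; a pose out of reach is approached as far as the arm can. A call is refused whole if a number of a shift passes 4.17 or a number of a turn 0.125, either way. A call with a gripper value outside its range is refused whole. The fingers move at their own pace and stop on an object; "grip_force" is the grip in N (left out, the last holds). Time passes only in rows, so rows that do not move let the fingers close. It gives the time, the measured TCP pose, the force and the opening at its end, in the units of the state.
- arm.sense(): the state, without advancing time (a new reading comes with each control period).
- read_camera(name): name is "scene" or "top"; returns a dict with "color" (400x640x3 uint8, red, green, blue), "vfov" (degrees; the focal length in pixels is half the picture's height over the tangent of half this angle, whatever the lens; pixels are square), "cx", "cy" (the principal point, pixels), "camera_from_world" (4x4, takes a point from world to camera coordinates). Camera axes: x right, y down, z forward; pixel columns grow to the right and rows downward; lengths in m; the calibration is good to about 2 mm. A picture is of the moment at which its call begins. There is no depth.
- arm.close_job(): hands the job in, once; it reports no verdict.
Trained networks look in a picture, given as the dict that the camera call returned (one of the last four; its "shot" number tells which), for a name from the list of things; names that differ only in an ending like _2 or _b are one class to them, and where a whole thing is asked for, a point or a joint stands for the part that bears it (a point fixed in the world has none). Each returns a list of dicts, best first, with "conf" (0 to 1); they miss things now and then, are a little off and sometimes report something else, mostly with a low value. They report only what shows in the picture. A call takes as long as a camera call. They do not tell look-alikes from the thing itself.
- trace(query, picture): "pixels" (400x640 bool, what is visible of it) and "xy" ([column, row] in pixels, amid what is visible of it).
- place_of(query, picture): "xy" ([column, row] in pixels: a listed point, or the origin of a listed thing).
The state is a dict: "clock": time; "q": joint angles; "qvel": joint speeds; "tau": joint torques, N m; "eef_pos": TCP position; "tool_rot": TCP orientation; "wrist_force": force on the tool from outside, world axes, zero at the start; "moment": the same for the moment, N m; "opening": finger opening in m.
Only numpy, scipy, OpenCV 4.12 (cv2) and the standard library are available. Lean on these libraries where they do the work, as an engineer would, in place of code of your own. Each camera call takes 0.05 s, during which the arm holds its last target.

### The job

Lift the olive green coin acceptor cover up and off its hook and stand it upright and square on the bed of the bench clamp between the jaws, then let go of it. Then squeeze the clamp's trigger against its handle, over and over, until the sprung nose of the moving jaw presses the cover against the fixed jaw and is pushed in about half way (7 mm), never so hard that the cover is crushed. Finish while still gripping trigger and handle so that the pressure stays on; move the jaw only with the trigger, and leave the loose parts on the bench alone.

Things in the scene. Friction and masses are not known exactly. Their poses are not given: they have to be found in the camera images.
- cover: Olive green coin acceptor cover, 0.10-0.20 kg: shell 24 mm thick (x), 70 wide (y), 80 tall; on top a centred tab 10 mm thick (x), 44 wide, up to 141. A slot 24 mm wide goes through the tab along x, 80 to 105 mm up; pinch the solid tab above it (105-141) across its thickness. Front and back count the same. Origin: centre of underside, z up. Hangs by the slot's top on the strap, x along the strap.
- hook_strap (a point): On the upper face of the hook's strap, 145 mm above the bench; the cover hangs within 12 mm of here. The strap (14 mm wide, 5 thick) runs along this x: its free end is 35 mm away at -x, with a tip turned up 8 mm; at +x, 60 mm away, is a post no higher than the strap. So the cover goes up about 13 mm, then out along -x by 60 mm or more.
- clamp_bed (a point): Middle of the dark iron clamp's bed: top face, 16 mm above the bench, 84 mm wide. x points to the fixed jaw, z up. Fixed jaw's face 32 mm away at +x, 80 mm wide, 64 high above the bed; the moving jaw's nose 19 to 34 mm away at -x at the start, that jaw's top 58 mm above the bed. The cover stands here with its 24 mm thickness along this x.
- grip_mid (a point): On the clamp, midway between the outer faces of trigger (steel, -x side) and handle (black rubber, +x side) when the trigger is out; 94 mm above the bed, 128 mm from clamp_bed. x points to the fixed jaw. Both uprights: 12 mm thick, 26 wide, tops 28 mm above here, free outside. Span over both 60 mm, squeezed 40. The whole clamp floats +-20 mm along x (1.5 N drag), so it centres itself in the grip.
- trigger (a joint): Travel of the trigger towards the handle: 0 out, 0.020 m fully squeezed. A spring of 3 to 5 N brings it out. Squeezing pushes the toothed bar with the moving jaw forward 1:1 after up to 6 mm of idle travel (tooth pitch 6 mm); let out, it slips back over the teeth while drag holds the jaw.
- jaw (a joint): Travel of the moving jaw towards the fixed jaw, 0 to 0.075 m; starts between 0 and 0.015. About 3 N of drag. Its nose then is 34 mm minus this travel from clamp_bed, on the -x side.
- nose (a joint): How far the sprung nose is pushed into the moving jaw: 0 free, 0.014 m at its stop. 1.8 N per mm. Without a grip on the trigger it eases back to under 2 mm.
- nose_pad: Rubber face of the nose, 40 mm wide, 36 mm high, centred 30 mm above the bed.
- trigger_grip: The upright part of the trigger that the finger pushes.
- handle: The upright handle of the clamp.
- jaw_plate: The moving jaw, a plate 60 mm wide carrying the nose; not to be pushed by hand.
- roller: Bystander: white nylon coin roller, a ring 36 mm across and 22 mm high.
- weight0: Bystander: large zinc coin weight with a knob, 38 mm across, 22 mm high.
- weight1: Bystander: middle zinc coin weight, 32 mm across, 20 mm high.
- weight2: Bystander: small zinc coin weight, 26 mm across, 17 mm high.
- door_plate: Bystander: rusty coin box door plate lying flat, 90 by 130 by 6 mm.
Not all that is in view belongs to the job. There is more than one size of the cover; the one meant has the size given above.

How it is judged:
On the way, in this order (a step that is already met when the one before it is completed fails the run):
1. the cover is lifted off its hook (x of cover in the frame of hook_strap below -0.045 m and height (world z) of cover above 0.03 m and angle between cover's own z axis and vertical below 0.4 rad), for 0.1 s.
2. the cover stands upright between the jaws, let go (x of cover in the frame of clamp_bed between -0.024 and 0.024 m and y of cover in the frame of clamp_bed between -0.018 and 0.018 m and z of cover in the frame of clamp_bed below 0.004 m and angle between cover's own z axis and vertical below 0.12 rad and contact force between the fingers and cover below 0.1 N), for 0.3 s.
3. the jaw's nose is pumped up to the cover (contact force between nose_pad and cover above 2 N and contact force between the fingers and trigger_grip above 1 N), for 0.1 s.
At the end, for the whole second after the job is handed in: Cover upright (0.12 rad), square (0.15 rad), on the bed within 20 mm of the middle sideways, pressed against the fixed jaw by the nose, which is pushed in 3.5 to 11.5 mm (5 to 23 N); fingers still squeeze trigger and handle with over 2 N each and do not touch the cover (value of joint nose between 0.0035 and 0.0115 m and contact force between nose_pad and cover between 5 and 23 N and contact force between the fingers and trigger_grip above 2 N and contact force between the fingers and handle above 2 N and x of cover in the frame of clamp_bed between 0.014 and 0.024 m and y of cover in the frame of clamp_bed between -0.02 and 0.02 m and z of cover in the frame of clamp_bed below 0.005 m and angle between cover's own z axis and vertical below 0.12 rad and angle between the x axis of cover and the x axis of clamp_bed, either way round below 0.15 rad and contact force between the fingers and cover below 0.1 N and linear speed of cover below 0.02 m/s); the arm keeps its last pose, push and grip.
It fails at once if the cover is crushed (nose pressing with more than 30 N) (contact force between nose_pad and cover above 30 N).
It fails at once if the cover is knocked over or dropped askew (angle between cover's own z axis and vertical above 0.8 rad).
It fails at once if the jaw is pushed by hand (contact force between any of the arm, the fingers and jaw_plate above 4 N or contact force between the fingers and nose_pad above 4 N).
It fails at once if a loose part on the bench is disturbed (distance of any of roller, weight0, weight1, weight2, door_plate from where it was at the start of the episode above 0.03 m).
It also fails if it takes over 67 s, if anything falls off the work surface, if the arm or the gripper's body presses on something with over 40 N, if the wrist force passes 120 N, or if a joint passes its speed limit or range.

## Working session

There is one attempt and no reset: what is moved stays moved. The work goes in short steps, Python scripts to look and compute and a tool call to move; the robot and the scene stay as the last step left them, time stands still between calls to the robot, and variables do not carry over. Pictures are saved under pics/ and viewed, and the job is handed in when it is done.

Besides the shell and the picture viewer there is one more tool, called as name(argument=value, ...) on one line, values as JSON. move_arm: Moves the arm, as the interface text tells. Its arguments: {"type":"object","properties":{"motion":{"type":"array","items":{"type":"array","items":{"type":"number"}}},"grip_force":{"type":"number"}},"required":["motion"]}

```bash
mkdir -p pics; ls
python3 - <<'E'
from cell import arm, read_camera, trace, place_of
import cv2
print(arm.sense()); print(arm.pinch_z)
for n in("scene","top"):
    p=read_camera(n); cv2.imwrite(f"pics/{n}0.png",p["color"][:,:,::-1])
    print(n,p["vfov"],p["cx"],p["cy"],p["camera_from_world"].tolist())
    for q in("cover","hook_strap","clamp_bed","grip_mid","trigger_grip","handle","nose_pad","jaw_plate","roller","weight0","door_plate"):
        print(q,[(round(d["conf"],2),[round(float(v)) for v in d["xy"]]) for d in place_of(q,p)][:4])
E
```

```text
pics
{'clock': 0.0, 'q': array([ 1.20070652e+00,  5.28083622e-02,  1.40174764e+00,  2.44464131e-05,
        1.68865779e+00, -7.02753592e-02]), 'qvel': array([ 2.97941548e-03,  1.07864106e-03, -1.22741708e-03,  2.97048588e-05,
        1.33760288e-03,  9.32202955e-04]), 'tau': array([ 6.13021839e-04, -3.81670189e+01, -3.60180402e+01, -7.50975755e-05,
        6.10338320e-03, -3.11140332e-05]), 'eef_pos': array([0.15487936, 0.50124731, 0.20197579]), 'tool_rot': array([ 0.10504537,  0.69931001, -0.10616027,  0.6990429 ]), 'wrist_force': array([-0.21841414, -0.86585932,  0.56717038]), 'moment': array([ 0.01028979,  0.00895253, -0.03792468]), 'opening': 0.08560199267513081}
0.0187
scene 56.940805349700426 315.7249932743528 199.51131846504978 [[-0.8040578616899073, 0.5944501610195859, 0.010952676314125921, 0.528856804496881], [0.4865017682606174, 0.6684122416713955, -0.562619858041922, -0.1269136103773578], [-0.34177036813326334, -0.4470504236074585, -0.8266431722444971, 1.023302558398906], [0.0, 0.0, 0.0, 1.0]]
cover [(0.93, [362, 174]), (0.92, [299, 176]), (0.83, [263, 136])]
hook_strap [(
[... 336 characters left out ...]
 201.39386022193165 [[-0.029080550079893682, -0.9995366796400741, -0.008985970239585674, -0.12458607576168282], [-0.990808692078287, 0.030012409164389367, -0.13189916981643074, 0.5874985492745152], [0.13210774886116694, 0.005067677006795223, -0.9912224076061787, 0.9309778133456473], [0.0, 0.0, 0.0, 1.0]]
cover [(0.91, [455, 226]), (0.68, [362, 221]), (0.63, [340, 298])]
hook_strap [(0.9, [367, 218])]
clamp_bed [(0.84, [233, 239])]
grip_mid [(0.93, [161, 233])]
trigger_grip [(0.32, [301, 171])]
handle [(0.59, [179, 234]), (0.44, [361, 220])]
nose_pad []
jaw_plate []
roller [(0.45, [302, 170])]
weight0 [(0.72, [190, 134]), (0.66, [238, 129]), (0.51, [214, 132])]
door_plate [(0.79, [388, 147])]
```

Run:
```python
import cv2
for n in("scene","top"):
    p=cv2.imread(f"pics/{n}0.png"); cv2.imwrite(f"pics/{n}0b.png",cv2.resize(p[80:390, 120:520] if n=="scene" else p[90:350,110:510],None,fx=2,fy=2,interpolation=cv2.INTER_CUBIC)[:600])
```

```text
(no output)
```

View pics/scene0b.png

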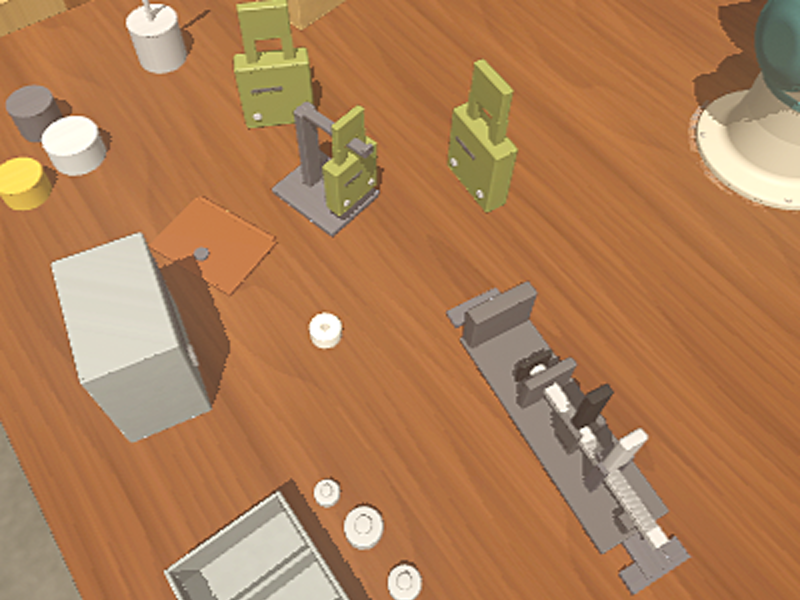

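View pics/top0b.png

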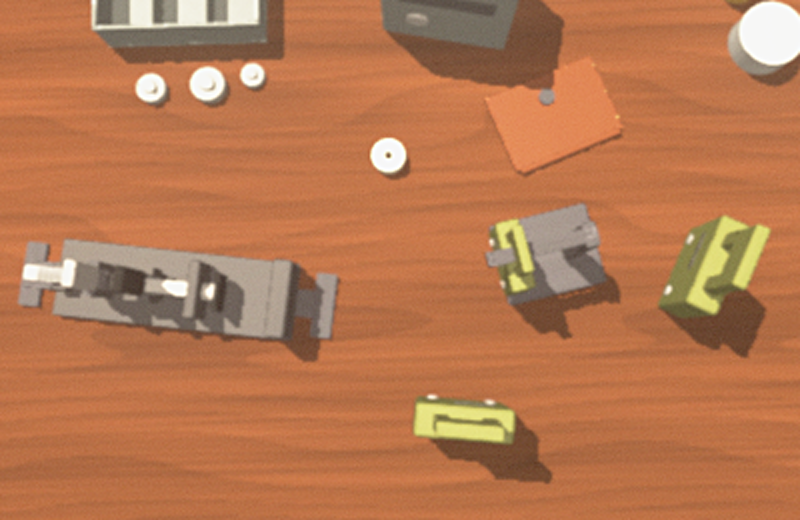

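View pics/scene0.png

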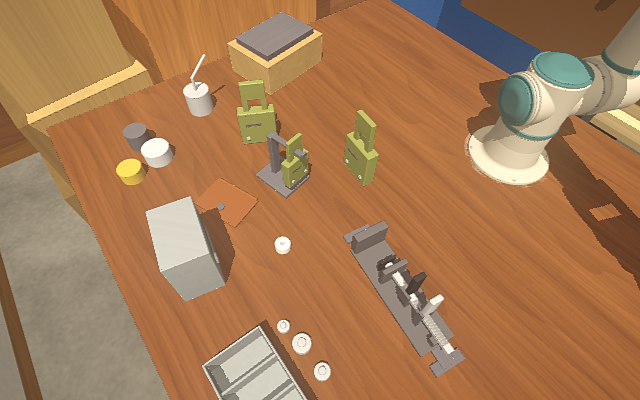

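```bash
cat > h.py <<'E'
import numpy as np, cv2
def K(p):
    f=200/np.tan(np.radians(p["vfov"])/2); return f
def proj(p,X):
    X=np.atleast_2d(X); T=p["camera_from_world"]; c=X@T[:3,:3].T+T[:3,3]; f=K(p)
    return np.c_[p["cx"]+f*c[:,0]/c[:,2], p["cy"]+f*c[:,1]/c[:,2]]
def atz(p,uv,z):
    T=p["camera_from_world"]; R=T[:3,:3]; o=-R.T@T[:3,3]; f=K(p)
    d=R.T@np.array([(uv[0]-p["cx"])/f,(uv[1]-p["cy"])/f,1]); return o+d*(z-o[2])/d[2]
def frame(x,y,z,yaw):
    c,s=np.cos(yaw),np.sin(yaw); T=np.eye(4); T[:2,:2]=[[c,-s],[s,c]]; T[:3,3]=[x,y,z]; return T
def box(T,x,y,z):
    P=np.array([[a,b,c] for a in x for b in y for c in z],float); return P@T[:3,:3].T+T[:3,3]
E_=[(0,1),(2,3),(4,5),(6,7),(0,2),(1,3),(4,6),(5,7),(0,4),(1,5),(2,6),(3,7)]
def draw(img,p,P,col,off,s):
    u=(proj(p,P)-off)*s
    for a,b in E_: cv2.line(img,tuple(np.round(u[a]).astype(int)),tuple(np.round(u[b]).astype(int)),col,1,cv2.LINE_AA)
def crop(p,c,s=4,w=200,h=150):
    off=np.array([c[0]-w//2,c[1]-h//2]); off=np.clip(off,0,[640-w,400-h])
    im=cv2.resize(p["color"][off[1]:off[1]+h,off[0]:off[0]+w,::-1],None,fx=s,fy=s,interpolation=cv2.INTER_CUBIC); return im,off
E
python3 - <<'E'
from cell import *
from h import *
for n in("scene","top"):
    p=read_camera(n)
    for q,z in(("hook_strap",.145),("clamp_bed",.016),("grip_mid",.110),("cover",.04),("handle",.06)):
        print(n,q,[(round(d["conf"],2),atz(p,d["xy"],z).round(4)) for d in place_of(q,p)][:3])
E
```

```text
scene hook_strap [(0.65, array([ 0.5402, -0.2609,  0.145 ])), (0.47, array([ 0.7277, -0.2108,  0.145 ]))]
scene clamp_bed [(0.65, array([0.7622, 0.0338, 0.016 ])), (0.63, array([0.509 , 0.0363, 0.016 ]))]
scene grip_mid [(0.86, array([0.5272, 0.1595, 0.11  ]))]
scene cover [(0.78, array([ 0.3973, -0.171 ,  0.04  ])), (0.72, array([ 0.5329, -0.4215,  0.04  ])), (0.67, array([ 0.5234, -0.2539,  0.04  ]))]
scene handle []
top hook_strap [(0.98, array([ 0.5369, -0.2499,  0.145 ])), (0.31, array([ 0.5295, -0.2364,  0.145 ]))]
top clamp_bed [(0.64, array([0.5155, 0.0284, 0.016 ])), (0.19, array([0.7478, 0.0715, 0.016 ]))]
top grip_mid [(0.6, array([0.5251, 0.1569, 0.11  ]))]
top cover [(0.97, array([ 0.3763, -0.1961,  0.04  ])), (0.55, array([ 0.5215, -0.439 ,  0.04  ])), (0.34, array([0.7385, 0.1271, 0.04  ]))]
top handle [(0.74, array([0.5237, 0.1419, 0.06  ]))]
```

```bash
cat > ov.py <<'E'
from cell import *
from h import *
import sys
def clamp(im,p,T,off,s,j=None):
    draw(im,p,box(T,[.032,.044],[-.04,.04],[0,.064]),(0,255,255),off,s)
    draw(im,p,box(T,[-.158,-.146],[-.013,.013],[.08,.122]),(255,0,0),off,s)
    draw(im,p,box(T,[-.110,-.098],[-.013,.013],[.08,.122]),(0,255,0),off,s)
    draw(im,p,box(T,[-.03,.03],[-.042,.042],[0,0]),(255,0,255),off,s)
    if j is not None:
        draw(im,p,box(T,[-.034+j,-.034+j],[-.02,.02],[.012,.048]),(0,0,255),off,s)
def hook(im,p,T,off,s):
    draw(im,p,box(T,[-.035,.06],[-.007,.007],[-.005,0]),(0,255,255),off,s)
    draw(im,p,box(T,[-.035,-.035],[-.007,.007],[0,.008]),(0,0,255),off,s)
def cover(im,p,T,off,s):
    draw(im,p,box(T,[-.012,.012],[-.035,.035],[0,.08]),(255,0,0),off,s)
    draw(im,p,box(T,[-.005,.005],[-.022,.022],[.105,.141]),(255,0,255),off,s)
E
python3 - <<'E'
from ov import *
H=frame(.538,-.253,.145,np.radians(-78)); C=frame(.513,.033,.016,-1.674); V=frame(.538,-.253,.04,np.radians(-78))
for n,a,b in(("scene",(400,285),(300,165)),("top",(205,235),(380,225))):
    p=read_camera(n)
    im,o=crop(p,a); clamp(im,p,C,o,4,.008); cv2.imwrite(f"pics/{n}_c1.png",im)
    im,o=crop(p,b,6,120,90); im0=im.copy(); hook(im,p,H,o,6); cover(im,p,V,o,6); cv2.imwrite(f"pics/{n}_h1.png",im)
    np.save(f"{n}.npy",p,allow_pickle=True)
E
```

```text
(no output)
```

View pics/scene_c1.png

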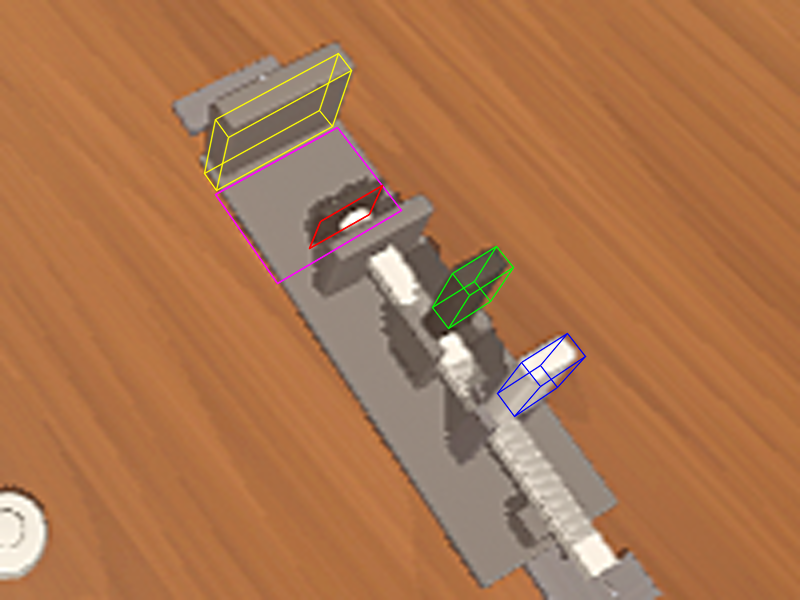

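View pics/top_c1.png

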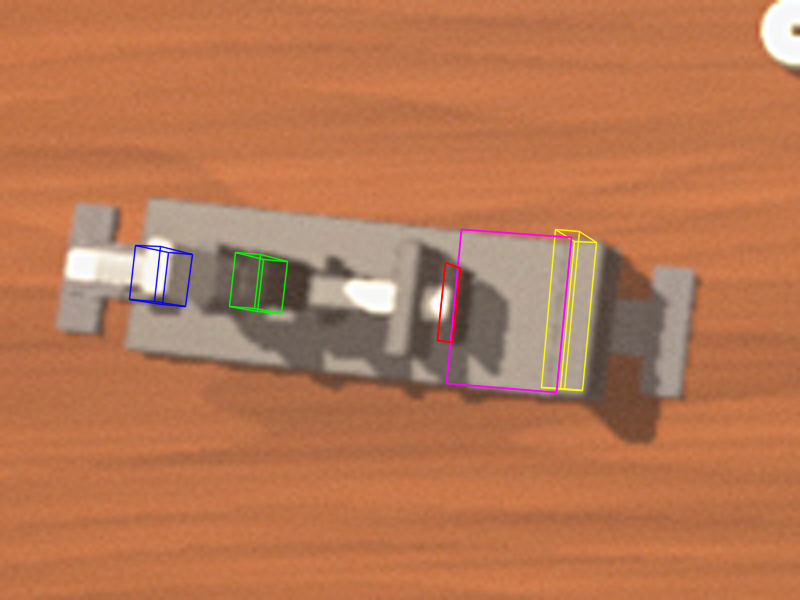

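View pics/scene_h1.png

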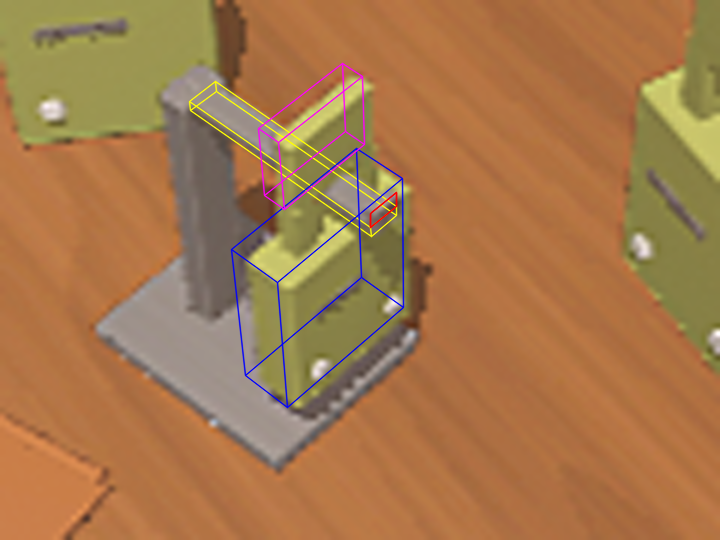

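View pics/top_h1.png

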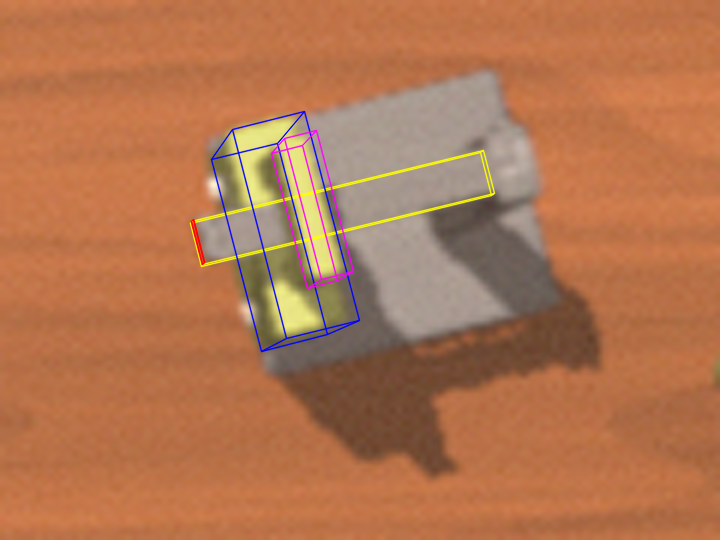

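```bash
cat > fit.py <<'E'
from h import *
from scipy.optimize import minimize
def olive(p):
    hsv=cv2.cvtColor(p["color"],cv2.COLOR_RGB2HSV); return cv2.inRange(hsv,(24,90,50),(40,255,255))>0
S=4
def render(p,T,k=1.0,rc=None):
    x0,y0,x1,y1=rc; m=np.zeros(((y1-y0)*S,(x1-x0)*S),np.uint8)
    for x,y,z in(([-.012,.012],[-.035,.035],[0,.08]),([-.005,.005],[-.022,-.012],[.08,.105]),([-.005,.005],[.012,.022],[.08,.105]),([-.005,.005],[-.022,.022],[.105,.141])):
        u=(proj(p,box(T,np.array(x)*k,np.array(y)*k,np.array(z)*k))-[x0,y0]+.5)*S
        cv2.fillConvexPoly(m,cv2.convexHull(np.round(u).astype(np.int32)),255)
    return cv2.resize(m,(x1-x0,y1-y0),interpolation=cv2.INTER_AREA)/255.
def fit(ps,rcs,x0,free=("x","y","z","yaw"),ignore=None):
    ms=[olive(p)[r[1]:r[3],r[0]:r[2]].astype(float) for p,r in zip(ps,rcs)]
    def c(v):
        T=frame(v[0],v[1],v[2],v[3]); k=v[4] if len(v)>4 else 1
        return sum(np.abs(render(p,T,k,r)-m).sum() for p,r,m in zip(ps,rcs,ms))
    best=None
    for d in(-.15,0,.15):
        v=np.array(x0,float); v[3]+=d
        st=np.array([.006,.006,.006,.08,.08][:len(v)])
        sim=np.vstack([v]+[v+st*np.eye(len(v))[i] for i in range(len(v))])
        r=minimize(c,v,method="Nelder-Mead",options=dict(initial_simplex=sim,maxiter=300,xatol=1e-4,fatol=.1))
        if best is None or r.fun<best.fun: best=r
    return best.x,best.fun,[m.sum() for m in ms]
E
python3 - <<'E'
from fit import *
ps=[np.load(f"{n}.npy",allow_pickle=True).item() for n in("scene","top")]
rc=[(276,128,316,196),(340,195,402,255)]
for i in (0,1):
    m=olive(ps[i])[rc[i][1]:rc[i][3],rc[i][0]:rc[i][2]]
    print("\n".join("".join("#" if v else "." for v in r) for r in m[::2]))
x=[.538,-.253,.04,-1.36]
print(fit(ps,rc,x)); print(fit(ps,rc,x+[1.]))
for i in(0,1): print(fit(ps[i:i+1],rc[i:i+1],x))
E
```

```text
........................................
........................................
........................................
....................######..............
..................########..............
...............###########..............
.............#############..............
..........################..............
..........################..............
..........################..............
..........##################............
..........#########......######.........
...........######..............#........
..........#########............#........
..........############........##........
...........##############...####........
........########################........
......##########################........
.....###########################........
.....##################..#######........
......##############...#########........
......#############.########............
......##########..###########.##........
.......#######################..........
.......#####################............
.......##################...............
.......#########...####...........
[... 1992 characters left out ...]
..
..............................................................
..............................................................
..............................................................
(array([ 0.53706053, -0.25027862,  0.03860787, -1.3153654 ]), np.float64(391.58039215686273), [np.float64(876.0), np.float64(461.0)])
(array([ 0.537226  , -0.25035501,  0.04173061, -1.34145563,  0.95871343]), np.float64(333.5490196078431), [np.float64(876.0), np.float64(461.0)])
(array([ 0.53208629, -0.25700911,  0.03021327, -1.26671256]), np.float64(171.16470588235293), [np.float64(876.0)])
(array([ 0.53986949, -0.25180811,  0.02697048, -1.40219374]), np.float64(171.7254901960784), [np.float64(461.0)])
```

Run:
```python
from h import *
p=np.load("top.npy",allow_pickle=True).item()
a=atz(p,(320+200/6,180+244/6),.149);b=atz(p,(320+508/6,180+163/6),.145)
print(a,b,np.arctan2(*(b-a)[[1,0]]),np.linalg.norm(b-a))
im,o=crop(p,(375,220),10,80,60); cv2.imwrite("pics/tz.png",im)
p=np.load("scene.npy",allow_pickle=True).item()
im,o2=crop(p,(298,160),8,100,75); cv2.imwrite("pics/sz.png",im); print(o,o2)
```

```text
[ 0.52992643 -0.21951066  0.149     ] [ 0.552987   -0.31794841  0.145     ] -1.3406805034951752 0.10118192122194336
[335 190] [248 123]
```

View pics/tz.png

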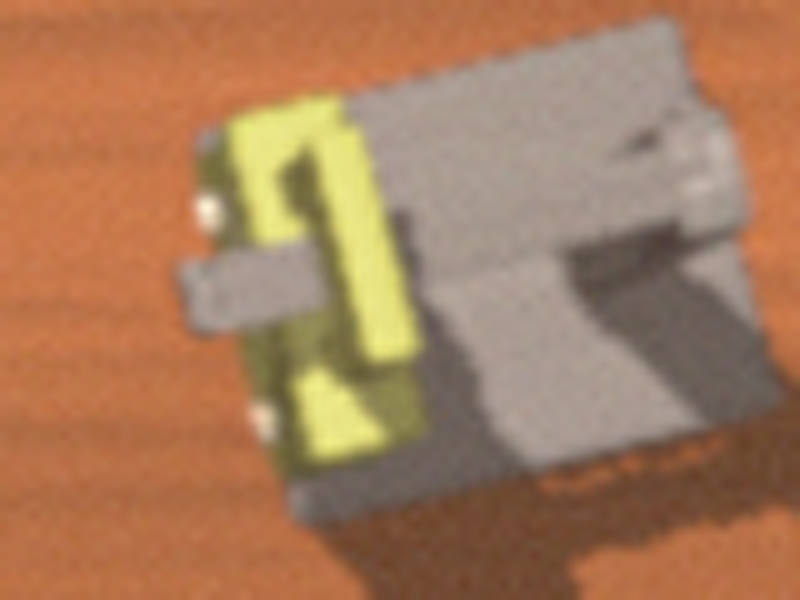

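View pics/sz.png

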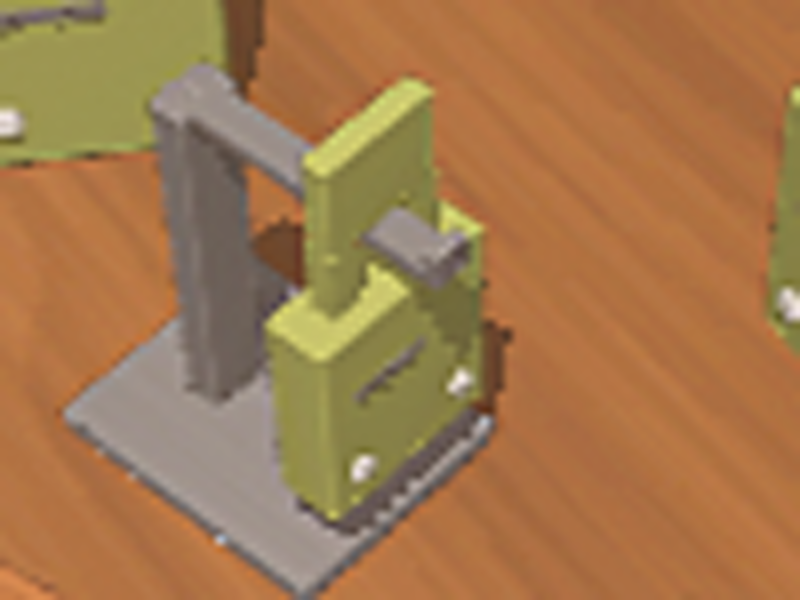

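Run:
```python
from h import *
from cell import arm
from scipy.spatial.transform import Rotation as R
pt=np.load("top.npy",allow_pickle=True).item();ps=np.load("scene.npy",allow_pickle=True).item()
print(atz(pt,(371.5,214.5),.181),atz(ps,(294.1,138.9),.181))
a=atz(pt,(335+31.5,190+13.5),.181);b=atz(pt,(335+37,190+36.2),.181);d=b-a;print(np.arctan2(d[1],d[0]),np.arctan2(d[0],-d[1]),np.linalg.norm(d))
s=arm.sense(); print(s['eef_pos'],R.from_quat(s['tool_rot']).as_matrix().round(3))
```

```text
[ 0.53733208 -0.25008408  0.181     ] [ 0.53712279 -0.24536525  0.181     ]
-2.950206108214061 -1.3794097814191646 0.04232392257534474
[0.15501981 0.50162186 0.20284194] [[ 0.     0.295  0.955]
 [ 0.     0.955 -0.295]
 [-1.     0.    -0.   ]]
```

move_arm(motion=[[-0.8, 0, 0, -0.107, 0, 0, 1], [-0.8, 0, 0, -0.107, 0, 0, 1], [-0.8, 0, 0, -0.107, 0, 0, 1], [-0.8, 0, 0, -0.107, 0, 0, 1], [-0.8, 0, 0, -0.107, 0, 0, 1]], grip_force=30)

```text
clock: 2.32
eef_pos: [0.1547, 0.5007, 0.2418]
tool_rot: [-0.092, 0.702, 0.089, 0.701]
wrist_force: [0.9, -0.0, 0.1]
opening: 0.0854
```

```bash
cat > pl.py <<'E'
import sys,numpy as np
from cell import arm
from scipy.spatial.transform import Rotation as R
# usage: pl.py x y z yaw_deg(tool y)
x,y,z,yaw=map(float,sys.argv[1:5]); s=arm.sense(); M=R.from_quat(s['tool_rot']).as_matrix()
c,n=np.cos(np.radians(yaw)),np.sin(np.radians(yaw)); ty=np.array([c,n,0]); tx=np.array([0,0,-1.]); G=np.c_[tx,ty,np.cross(tx,ty)]
print("clock",s['clock'].__round__(2),"pos",s['eef_pos'].round(4),"yaw",np.degrees(np.arctan2(M[1,1],M[0,1])).round(2),"tilt",M[2].round(3),"open",round(s['opening'],4),"F",s['wrist_force'].round(2),"q",s['q'].round(2))
d=M.T@(np.array([x,y,z])-s['eef_pos'])*100; print("shift cm",d.round(2),"norm",np.linalg.norm(d).round(2),"rot",R.from_matrix(M.T@G).as_rotvec().round(4))
E
python3 pl.py .537 -.249 .235 103.3
```

```text
clock 2.32 pos [0.1547 0.5007 0.2418] yaw 104.66 tilt [-1.    -0.004 -0.003] open 0.0854 F [ 0.93 -0.    0.09] q [ 1.2   0.05  1.33 -0.    1.77 -0.63]
shift cm [  0.95 -82.2   18.02] norm 84.16 rot [ 0.0237 -0.0028  0.0039]
```

move_arm(motion=[[0, -3.7, 0.82, 0.02, 0, 0, 1], [0, -3.7, 0.82, 0, 0, 0, 1], [0, -3.7, 0.82, 0, 0, 0, 1], [0, -3.7, 0.82, 0, 0, 0, 1], [0, -3.7, 0.82, 0, 0, 0, 1], [0, -3.7, 0.82, 0, 0, 0, 1], [0, -3.7, 0.82, 0, 0, 0, 1], [0, -3.7, 0.82, 0, 0, 0, 1], [0, -3.7, 0.82, 0, 0, 0, 1], [0, -3.7, 0.82, 0, 0, 0, 1]])

```text
clock: 3.15
eef_pos: [0.3267, 0.153, 0.243]
tool_rot: [-0.091, 0.701, 0.089, 0.702]
wrist_force: [1.3, 0.7, -0.4]
opening: 0.0855
```

```bash
python3 pl.py .537 -.249 .235 103.3
```

```text
clock 3.15 pos [0.3267 0.153  0.243 ] yaw 104.65 tilt [-1.    -0.002  0.001] open 0.0855 F [ 1.26  0.75 -0.36] q [ 0.34 -0.43  1.74 -0.    1.83 -1.49]
shift cm [  0.91 -44.2   10.18] norm 45.37 rot [0.0236 0.0009 0.0023]
```

move_arm(motion=[[0, -3.7, 0.85, 0.02, 0, 0, 1], [0, -3.7, 0.85, 0.01, 0, 0, 1], [0, -3.7, 0.85, 0, 0, 0, 1], [0, -3.7, 0.85, 0, 0, 0, 1], [0, -3.7, 0.85, 0, 0, 0, 1], [0, -3.7, 0.85, 0, 0, 0, 1], [0, -3.7, 0.85, 0, 0, 0, 1], [0, -3.7, 0.85, 0, 0, 0, 1], [0, -3.7, 0.85, 0, 0, 0, 1], [0, -3.7, 0.85, 0, 0, 0, 1]])

```text
clock: 3.98
eef_pos: [0.4972, -0.209, 0.247]
tool_rot: [-0.079, 0.699, 0.077, 0.706]
wrist_force: [1.2, 1.0, 0.9]
opening: 0.0851
```

```bash
python3 pl.py .537 -.249 .20 103.3
```

```text
clock 3.98 pos [ 0.4972 -0.209   0.247 ] yaw 102.68 tilt [-1.    -0.004  0.01 ] open 0.0851 F [1.16 0.99 0.93] q [-0.47  0.08  1.29  0.    1.77 -2.26]
shift cm [ 4.75 -4.75  2.96] norm 7.34 rot [-0.0108  0.01    0.0043]
```

move_arm(motion=[[1.6, -1.6, 1.0, -0.01, 0.01, 0, 1], [1.6, -1.6, 1.0, 0, 0, 0, 1], [1.5, -1.5, 1.0, 0, 0, 0, 1], [0, 0, 0, 0, 0, 0, 1]])

```text
clock: 4.32
eef_pos: [0.5396, -0.2584, 0.1971]
tool_rot: [-0.081, 0.703, 0.077, 0.703]
wrist_force: [-0.0, 0.4, -0.2]
opening: 0.0854
```

```bash
python3 pl.py .537 -.249 .156 103.3
python3 - <<'E'
from ov import *
for n,b in(("scene",(300,150)),("top",(380,225))):
    p=read_camera(n); im,o=crop(p,b,4,200,150); cv2.imwrite(f"pics/{n}_g1.png",im)
E
```

```text
clock 4.32 pos [ 0.5396 -0.2584  0.1971] yaw 102.8 tilt [-1.    -0.006 -0.001] open 0.0854 F [-0.04  0.37 -0.23] q [-0.51  0.26  1.18 -0.    1.7  -2.3 ]
shift cm [ 4.1   1.   -0.04] norm 4.22 rot [-0.0087 -0.0007  0.0057]
```

View pics/scene_g1.png

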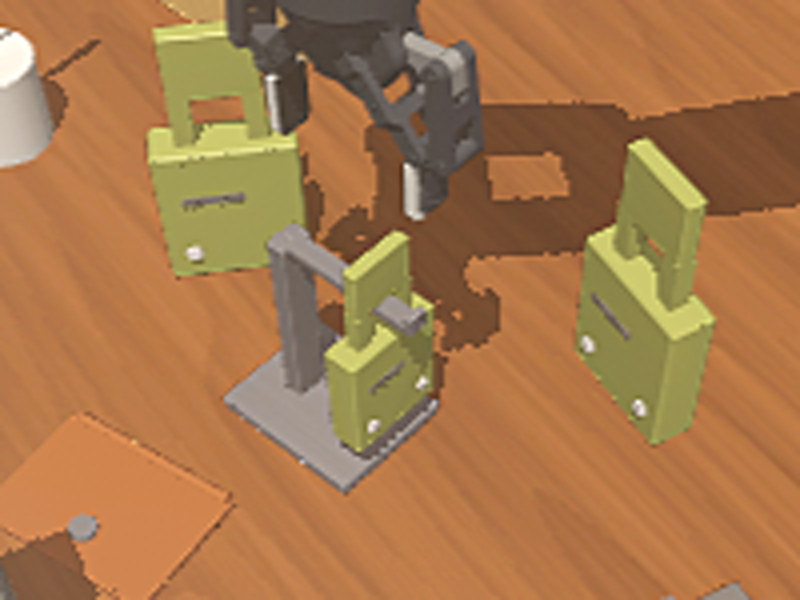

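View pics/top_g1.png

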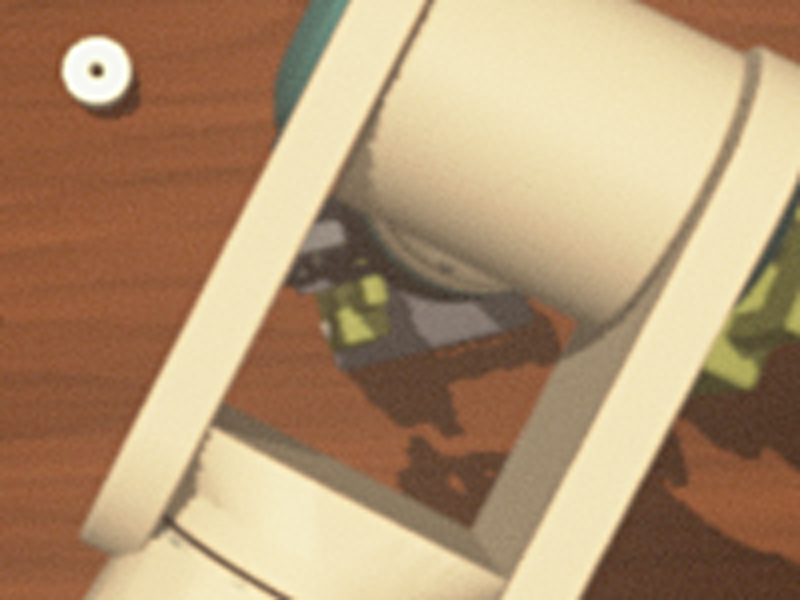

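move_arm(motion=[[0, 0.5, 0, -0.009, 0, 0, 1], [0, 0.5, 0, 0, 0, 0.005, 1], [1.4, 0, 0, 0, 0, 0, 1], [1.4, 0, 0, 0, 0, 0, 1], [1.3, 0, 0, 0, 0, 0, 1], [0, 0, 0, 0, 0, 0, 1]])

```text
clock: 4.92
eef_pos: [0.5381, -0.2423, 0.1688]
tool_rot: [-0.088, 0.697, 0.081, 0.708]
wrist_force: [0.2, 0.4, -0.7]
opening: 0.0855
```

```bash
python3 pl.py .537 -.249 .156 103.3
python3 - <<'E'
from ov import *
for n,b in(("scene",(300,150)),):
    p=read_camera(n); im,o=crop(p,b,6,120,90); cv2.imwrite(f"pics/{n}_g2.png",im)
E
```

```text
clock 4.92 pos [ 0.5381 -0.2423  0.1688] yaw 103.71 tilt [-1.    -0.011  0.014] open 0.0855 F [ 0.18  0.38 -0.67] q [-0.49  0.23  1.27  0.    1.62 -2.3 ]
shift cm [ 1.29 -0.61 -0.29] norm 1.45 rot [0.0072 0.0143 0.0112]
```

View pics/scene_g2.png

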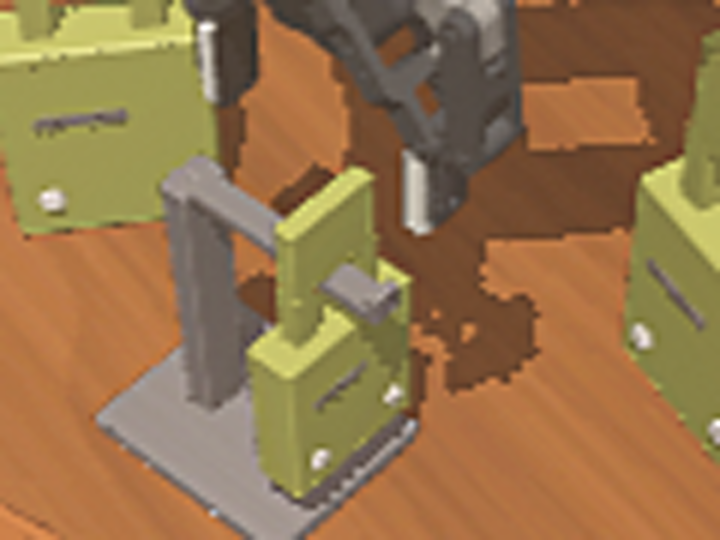

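move_arm(motion=[[0.6, -0.3, -0.2, 0.007, 0.014, 0.01, 1], [0.6, -0.2, -0.1, 0, 0, 0, 1], [0, 0, 0, 0, 0, 0, 1], [0, 0, 0, 0, 0, 0, 1]])

```text
clock: 5.3
eef_pos: [0.538, -0.2481, 0.1631]
tool_rot: [-0.084, 0.7, 0.08, 0.705]
wrist_force: [0.4, 0.2, 0.1]
opening: 0.0851
```

```bash
python3 pl.py .537 -.249 .156 103.3
```

```text
clock 5.3 pos [ 0.538  -0.2481  0.1631] yaw 103.35 tilt [-1.    -0.006  0.006] open 0.0851 F [0.37 0.21 0.15] q [-0.49  0.25  1.26 -0.    1.62 -2.3 ]
shift cm [ 0.71 -0.06 -0.13] norm 0.72 rot [0.001  0.0063 0.0062]
```

move_arm(motion=[[0.7, 0, -0.1, 0, 0.006, 0.006, 1], [0.3, 0, 0, 0, 0, 0, 1], [0, 0, 0, 0, 0, 0, 1], [0, 0, 0, 0, 0, 0, 0.5]])

```text
clock: 5.63
eef_pos: [0.5372, -0.2488, 0.1527]
tool_rot: [-0.082, 0.702, 0.082, 0.702]
wrist_force: [-0.2, -0.3, 0.7]
opening: 0.0755
```

```bash
python3 pl.py .537 -.249 .156 103.3
```

```text
clock 5.63 pos [ 0.5372 -0.2488  0.1527] yaw 103.33 tilt [-1. -0.  0.] open 0.0755 F [-0.16 -0.34  0.72] q [-0.5   0.26  1.27  0.    1.61 -2.3 ]
shift cm [-0.33 -0.02 -0.03] norm 0.33 rot [0.0005 0.0004 0.0002]
```

move_arm(motion=[[-0.3, 0, 0, 0, 0, 0, 0.5], [0, 0, 0, 0, 0, 0, 0.5], [0, 0, 0, 0, 0, 0, 0.3], [0, 0, 0, 0, 0, 0, 0], [0, 0, 0, 0, 0, 0, 0], [0, 0, 0, 0, 0, 0, 0], [0, 0, 0, 0, 0, 0, 0], [0, 0, 0, 0, 0, 0, 0]], grip_force=40)

```text
clock: 6.3
eef_pos: [0.5374, -0.2488, 0.1566]
tool_rot: [-0.082, 0.702, 0.082, 0.703]
wrist_force: [0.2, 0.7, -0.2]
opening: 0.0002
```

```bash
python3 pl.py .537 -.249 .156 103.3
python3 - <<'E'
from ov import *
for n,b in(("scene",(300,150)),):
    p=read_camera(n); im,o=crop(p,b,6,120,90); cv2.imwrite(f"pics/{n}_g3.png",im)
E
```

```text
clock 6.3 pos [ 0.5374 -0.2488  0.1566] yaw 103.34 tilt [-1.    -0.001  0.001] open 0.0002 F [ 0.24  0.65 -0.24] q [-0.5   0.26  1.26  0.    1.62 -2.3 ]
shift cm [ 0.06 -0.01 -0.05] norm 0.08 rot [0.0006 0.0009 0.0007]
```

View pics/scene_g3.png

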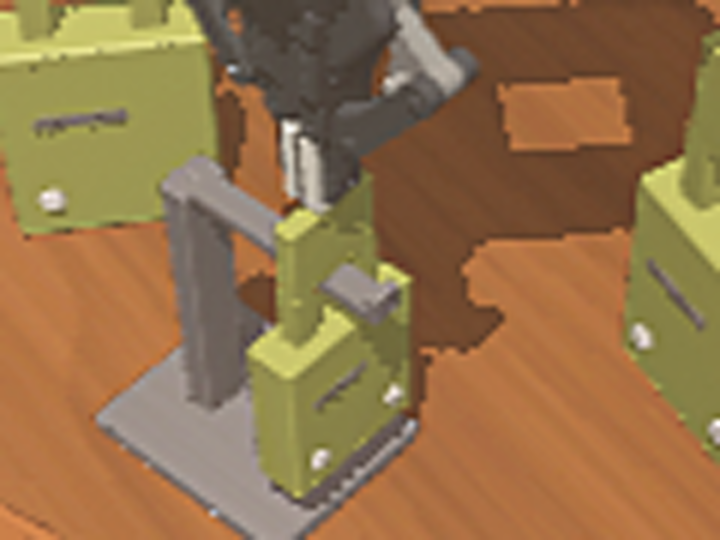

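Run:
```python
from h import *
p=np.load("scene.npy",allow_pickle=True).item()
print((proj(p,[[.5374,-.2488,.1566],[.537,-.249,.181],[.537,-.249,.145]])-[240,105])*6)
```

```text
[[321.19273071 244.12893958]
 [319.17680664 197.28351379]
 [322.96654237 264.44257778]]
```

Run:
```python
from ov import *
p=read_camera("scene"); np.save("s3.npy",p,allow_pickle=True); im,o=crop(p,(295,138),14,56,42)
T=frame(.537,-.2505,.04,-1.33); cover(im,p,T,o,14)
u=(proj(p,[[.5374,-.2488,.1566],[.5374,-.2488,.1566+.0187]])-o)*14
for a in u: cv2.circle(im,tuple(a.astype(int)),5,(0,0,255),-1)
cv2.imwrite("pics/s3z.png",im)
p=read_camera("top"); im,o=crop(p,(372,218),8,100,75);cv2.imwrite("pics/t3z.png",im)
```

```text
(no output)
```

View pics/s3z.png

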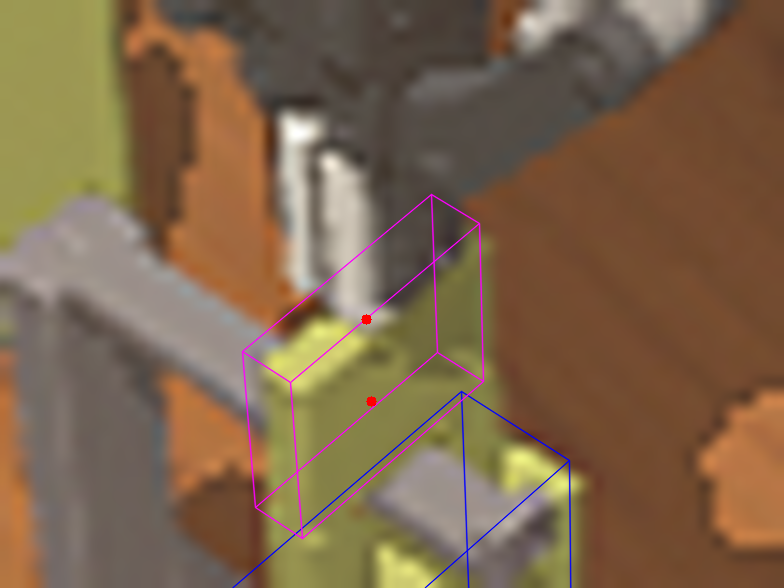

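View pics/t3z.png

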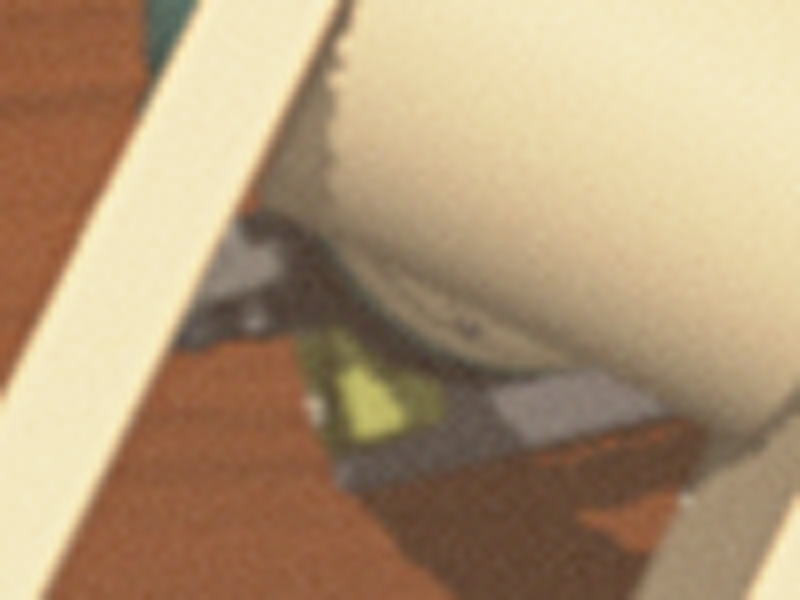

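Run:
```python
from h import *
p=np.load("scene.npy",allow_pickle=True).item()
t=np.array([.5381,-.2423]);d=np.array([-.233,.972])
for s in(.0425,-.0425):
  for z in(.16,.17,.18,.19,.2,.21): print(s,z,((proj(p,[[*(t+d*s),z]])-[240,105])*6).round())
```

```text
0.0425 0.16 [[417. 306.]]
0.0425 0.17 [[417. 288.]]
0.0425 0.18 [[417. 269.]]
0.0425 0.19 [[417. 250.]]
0.0425 0.2 [[416. 230.]]
0.0425 0.21 [[416. 210.]]
-0.0425 0.16 [[245. 194.]]
-0.0425 0.17 [[243. 175.]]
-0.0425 0.18 [[241. 156.]]
-0.0425 0.19 [[239. 137.]]
-0.0425 0.2 [[237. 116.]]
-0.0425 0.21 [[235.  96.]]
```

move_arm(motion=[[0, 0, 0, 0, 0, 0, 0.6], [0, 0, 0, 0, 0, 0, 0.6], [0, 0, 0, 0, 0, 0, 0.6], [0, 0, 0, 0, 0, 0, 0.6], [0, 0, 0, 0, 0, 0, 0.6], [0.7, 0, 0, 0, 0, 0, 0.6], [0.7, 0, 0, 0, 0, 0, 0.6], [0, 0, 0, 0, 0, 0, 0.6]])

```text
clock: 7.12
eef_pos: [0.5375, -0.2488, 0.1413]
tool_rot: [-0.082, 0.702, 0.082, 0.703]
wrist_force: [0.1, -0.6, -0.1]
opening: 0.0514
```

```bash
python3 pl.py .537 -.249 .142 103.3
python3 - <<'E'
from ov import *
for n,b in(("scene",(300,150)),):
    p=read_camera(n); im,o=crop(p,b,8,100,75); cv2.imwrite(f"pics/{n}_g4.png",im)
E
```

```text
clock 7.12 pos [ 0.5375 -0.2488  0.1413] yaw 103.33 tilt [-1.    -0.001  0.001] open 0.0514 F [ 0.15 -0.61 -0.09] q [-0.5   0.27  1.29  0.    1.59 -2.3 ]
shift cm [-0.07 -0.01 -0.05] norm 0.09 rot [0.0006 0.0012 0.0008]
```

View pics/scene_g4.png

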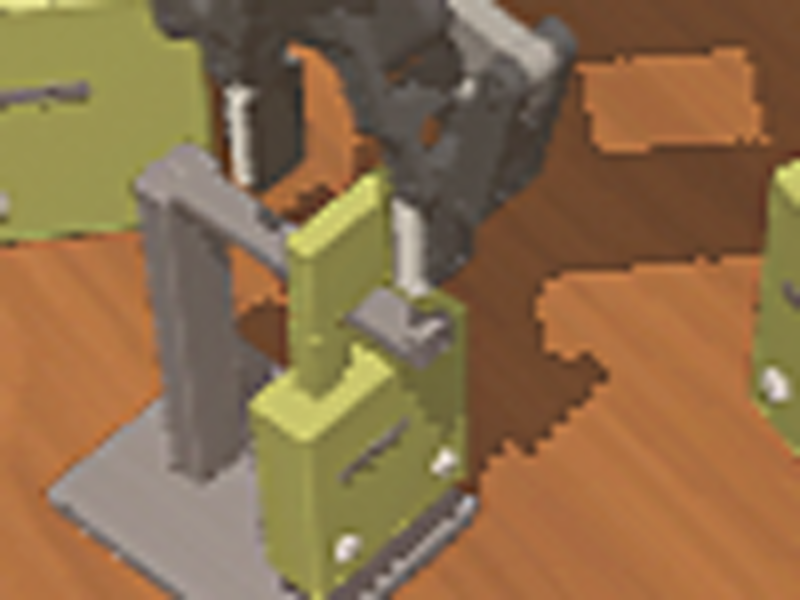

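move_arm(motion=[[0, 0, 0, 0, 0, 0, 0], [0, 0, 0, 0, 0, 0, 0], [0, 0, 0, 0, 0, 0, 0], [0, 0, 0, 0, 0, 0, 0], [0, 0, 0, 0, 0, 0, 0], [0, 0, 0, 0, 0, 0, 0], [0, 0, 0, 0, 0, 0, 0]], grip_force=40)

```text
clock: 7.75
eef_pos: [0.5376, -0.2488, 0.1418]
tool_rot: [-0.082, 0.702, 0.082, 0.703]
wrist_force: [-0.2, 0.6, -0.8]
opening: 0.0086
```

```bash
python3 pl.py .537 -.249 .142 103.3
python3 - <<'E'
from ov import *
for n,b in(("scene",(300,150)),):
    p=read_camera(n); im,o=crop(p,b,8,100,75); cv2.imwrite(f"pics/{n}_g5.png",im)
E
```

```text
clock 7.75 pos [ 0.5376 -0.2488  0.1418] yaw 103.34 tilt [-1.    -0.001  0.001] open 0.0086 F [-0.16  0.64 -0.79] q [-0.5   0.27  1.29  0.    1.59 -2.3 ]
shift cm [-0.02 -0.   -0.06] norm 0.06 rot [0.0006 0.0013 0.001 ]
```

View pics/scene_g5.png

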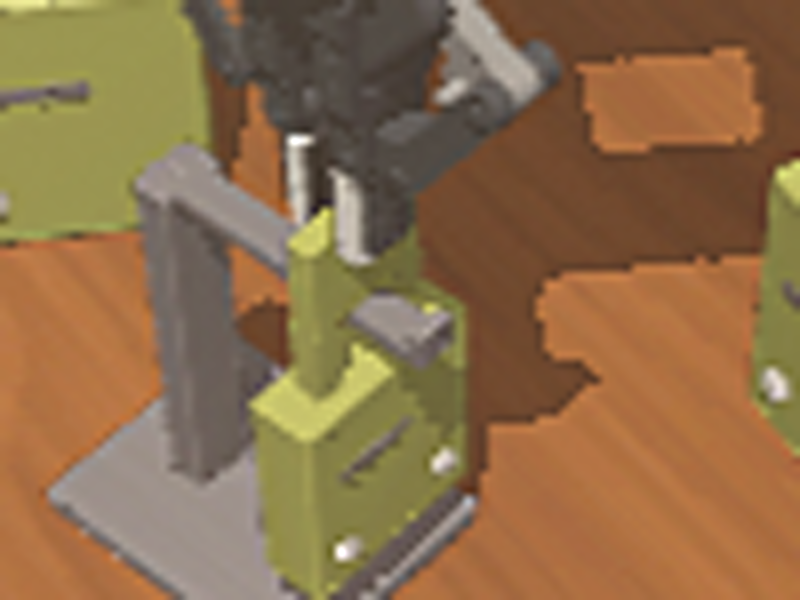

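move_arm(motion=[[0, 0, 0, 0, 0, 0, 0.3], [0, 0, 0, 0, 0, 0, 0.3], [0, 0, 0, 0, 0, 0, 0.3], [0.5, 0, 0, 0, 0, 0, 0.3], [0.3, 0, 0, 0, 0, 0, 0.3], [0, 0, 0, 0, 0, 0, 0.3]])

```text
clock: 8.3
eef_pos: [0.5379, -0.249, 0.1337]
tool_rot: [-0.083, 0.701, 0.082, 0.703]
wrist_force: [-0.2, 0.7, -0.4]
opening: 0.0253
```

```bash
python3 pl.py .537 -.249 .134 103.3
python3 - <<'E'
from ov import *
for n,b in(("scene",(300,150)),):
    p=read_camera(n); im,o=crop(p,b,8,100,75); cv2.imwrite(f"pics/{n}_g6.png",im)
E
```

```text
clock 8.3 pos [ 0.5379 -0.249   0.1337] yaw 103.34 tilt [-1.    -0.002  0.002] open 0.0253 F [-0.22  0.68 -0.42] q [-0.5   0.27  1.3   0.    1.57 -2.3 ]
shift cm [-0.03  0.02 -0.09] norm 0.1 rot [0.0006 0.0023 0.0019]
```

View pics/scene_g6.png

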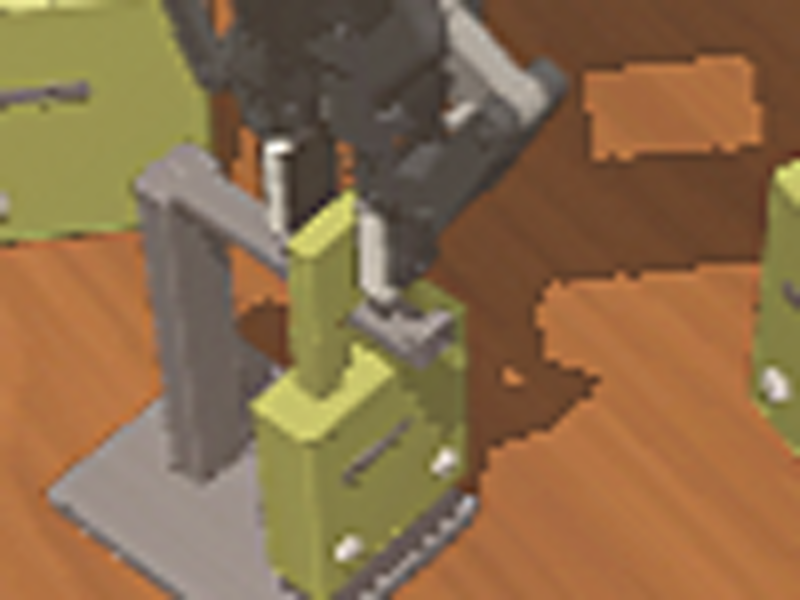

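move_arm(motion=[[0, 0, 0, 0, 0, 0, 0], [0, 0, 0, 0, 0, 0, 0], [0, 0, 0, 0, 0, 0, 0], [0, 0, 0, 0, 0, 0, 0], [0, 0, 0, 0, 0, 0, 0], [-0.8, 0, 0, 0, 0, 0, 0], [-0.8, 0, 0, 0, 0, 0, 0], [0, 0, 0, 0, 0, 0, 0]], grip_force=50)

```text
clock: 9.02
eef_pos: [0.5375, -0.2488, 0.1508]
tool_rot: [-0.082, 0.702, 0.082, 0.703]
wrist_force: [0.5, -0.5, -0.1]
opening: 0.0088
```

```bash
python3 pl.py .537 -.249 .155 103.3
python3 - <<'E'
from ov import *
for n,b in(("scene",(300,150)),):
    p=read_camera(n); im,o=crop(p,b,8,100,75); cv2.imwrite(f"pics/{n}_g7.png",im)
E
```

```text
clock 9.02 pos [ 0.5375 -0.2488  0.1508] yaw 103.33 tilt [-1.    -0.001  0.001] open 0.0088 F [ 0.49 -0.48 -0.06] q [-0.5   0.26  1.27  0.    1.61 -2.3 ]
shift cm [-0.42 -0.   -0.05] norm 0.43 rot [0.0006 0.0012 0.0009]
```

View pics/scene_g7.png

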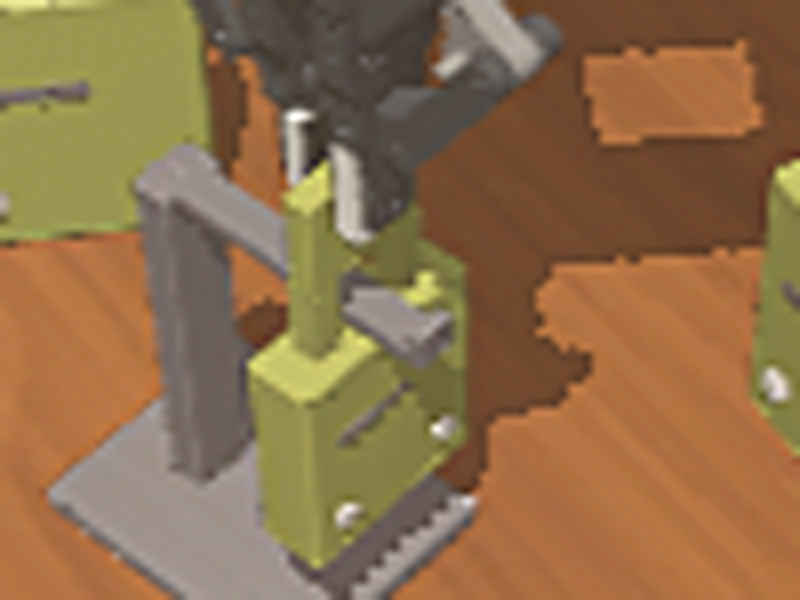

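move_arm(motion=[[0.4, 0, 0, 0, 0, 0, 0], [0, 0, 0, 0, 0, 0, 0], [0, 1.0, 0, 0, 0, 0, 0], [0, 1.0, 0, 0, 0, 0, 0], [0, 0, 0, 0, 0, 0, 0]])

```text
clock: 9.48
eef_pos: [0.5321, -0.2275, 0.1449]
tool_rot: [-0.082, 0.702, 0.082, 0.702]
wrist_force: [1.3, -0.7, -1.2]
opening: 0.0089
```

```bash
python3 pl.py .518 -.167 .148 103.3
python3 - <<'E'
from ov import *
for n,b in(("scene",(300,150)),):
    p=read_camera(n); im,o=crop(p,b,8,100,75); cv2.imwrite(f"pics/{n}_g8.png",im)
E
```

```text
clock 9.48 pos [ 0.5321 -0.2275  0.1449] yaw 103.29 tilt [-1.  0.  0.] open 0.0089 F [ 1.32 -0.66 -1.18] q [-0.47  0.23  1.32  0.    1.59 -2.27]
shift cm [-0.31  6.22  0.02] norm 6.22 rot [-0.0001  0.     -0.0005]
```

View pics/scene_g8.png

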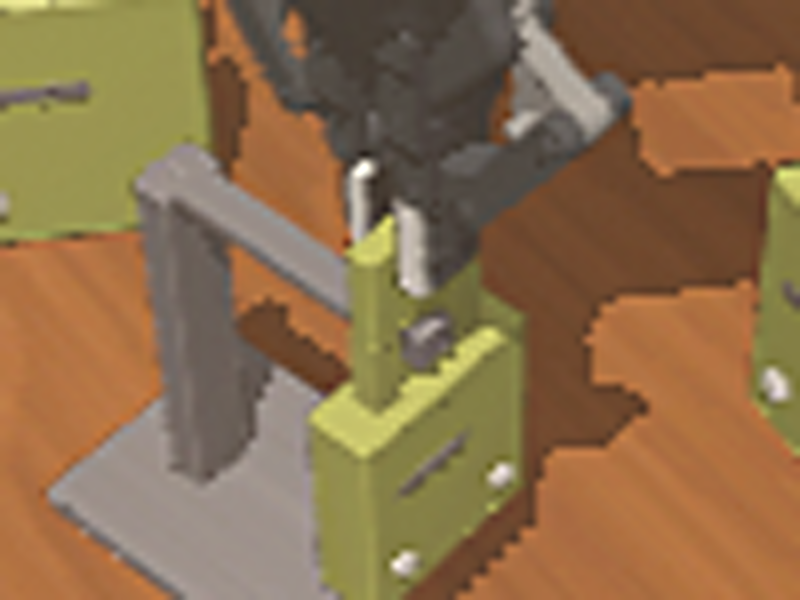

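move_arm(motion=[[-0.25, 0, 0, 0, 0, 0, 0], [0, 0, 0, 0, 0, 0, 0], [0, 1.2, 0, 0, 0, 0, 0], [0, 1.2, 0, 0, 0, 0, 0], [0, 1.2, 0, 0, 0, 0, 0], [0, 1.2, 0, 0, 0, 0, 0], [0, 1.2, 0, 0, 0, 0, 0], [0, 0, 0, 0, 0, 0, 0]])

```text
clock: 10.2
eef_pos: [0.5166, -0.1629, 0.1478]
tool_rot: [-0.082, 0.702, 0.082, 0.702]
wrist_force: [-0.9, 0.1, -0.0]
opening: 0.009
```

```bash
python3 pl.py .52 -.17 .20 90
python3 - <<'E'
from ov import *
for n,b in(("scene",(310,160)),):
    p=read_camera(n); im,o=crop(p,b,6,120,90); cv2.imwrite(f"pics/{n}_g9.png",im)
E
```

```text
clock 10.2 pos [ 0.5166 -0.1629  0.1478] yaw 103.32 tilt [-1.  0.  0.] open 0.009 F [-0.85  0.07 -0.  ] q [-0.37  0.12  1.44  0.    1.58 -2.18]
shift cm [-5.22 -0.77  0.17] norm 5.28 rot [ 0.2325  0.0003 -0.0003]
```

View pics/scene_g9.png

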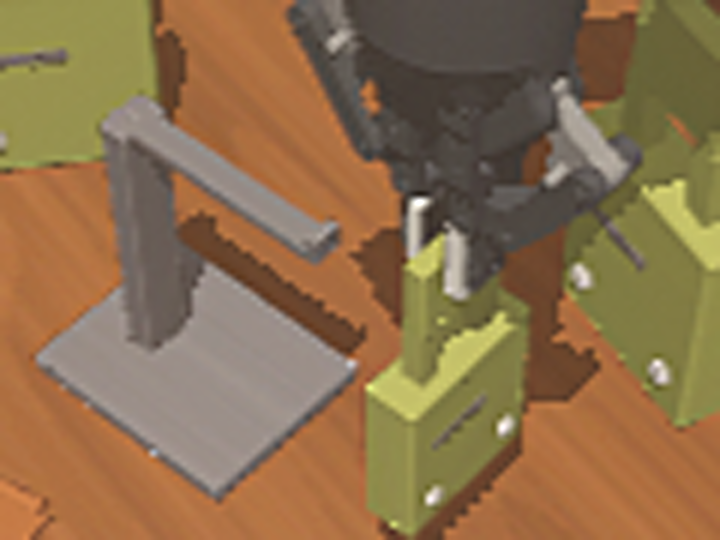

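move_arm(motion=[[-1.2, 0, 0, 0.084, 0, 0, 0], [-1.2, 0, 0, 0.084, 0, 0, 0], [-1.2, 0, 0, 0.084, 0, 0, 0], [-1.2, 0, 0, 0.084, 0, 0, 0], [-1.2, 0, 0, 0, 0, 0, 0], [0, 0, 0, 0, 0, 0, 0]])

```text
clock: 10.75
eef_pos: [0.5162, -0.1637, 0.2098]
tool_rot: [0.04, 0.706, -0.041, 0.706]
wrist_force: [0.8, -0.4, -0.3]
opening: 0.0089
```

```bash
python3 pl.py .512 .019 .21 84.1
```

```text
clock 10.75 pos [ 0.5162 -0.1637  0.2098] yaw 83.38 tilt [-1.    -0.001 -0.001] open 0.0089 F [ 0.83 -0.44 -0.29] q [-0.37  0.1   1.34 -0.    1.71 -1.83]
shift cm [-0.04 18.1  -2.53] norm 18.28 rot [-0.0127 -0.001   0.0013]
```

Stop partway so the clamp stays visible for refinement.

move_arm(motion=[[0, 2.0, -0.28, -0.012, 0, 0, 0], [0, 2.0, -0.28, 0, 0, 0, 0], [0, 2.0, -0.28, 0, 0, 0, 0], [0, 0, 0, 0, 0, 0, 0], [0, 0, 0, 0, 0, 0, 0]])

```text
clock: 11.17
eef_pos: [0.5142, -0.1027, 0.2085]
tool_rot: [0.032, 0.707, -0.034, 0.706]
wrist_force: [-0.0, -0.0, -1.3]
opening: 0.0089
```

```bash
python3 pl.py .512 .019 .21 84.1
python3 - <<'E'
from ov import *
from cell import arm
C=frame(.513,.033,.016,-1.674)
s=arm.sense();e=s['eef_pos']; V=frame(e[0],e[1],e[2]-.0937,-1.674)
for n,b in(("scene",(385,245)),("top",(260,235))):
    p=read_camera(n); im,o=crop(p,b,5,160,120); cv2.imwrite(f"pics/{n}_k0.png",im); clamp(im,p,C,o,5,.008);cover(im,p,V,o,5); cv2.imwrite(f"pics/{n}_k1.png",im)
    np.save(f"{n}k.npy",p,allow_pickle=True)
    for q,z in(("clamp_bed",.016),("grip_mid",.110)): print(n,q,[(round(d["conf"],2),atz(p,d["xy"],z).round(4)) for d in place_of(q,p)][:2])
E
```

```text
clock 11.17 pos [ 0.5142 -0.1027  0.2085] yaw 84.67 tilt [-1.    -0.002 -0.001] open 0.0089 F [-0.01 -0.01 -1.26] q [-0.27  0.05  1.39 -0.    1.7  -1.74]
shift cm [-0.18 12.1  -1.35] norm 12.18 rot [ 0.01   -0.0008  0.0024]
scene clamp_bed [(0.88, array([0.5159, 0.034 , 0.016 ]))]
scene grip_mid [(0.88, array([0.528 , 0.1603, 0.11  ]))]
top clamp_bed [(0.66, array([0.511 , 0.0356, 0.016 ]))]
top grip_mid [(0.57, array([0.5249, 0.1565, 0.11  ]))]
```

View pics/scene_k1.png

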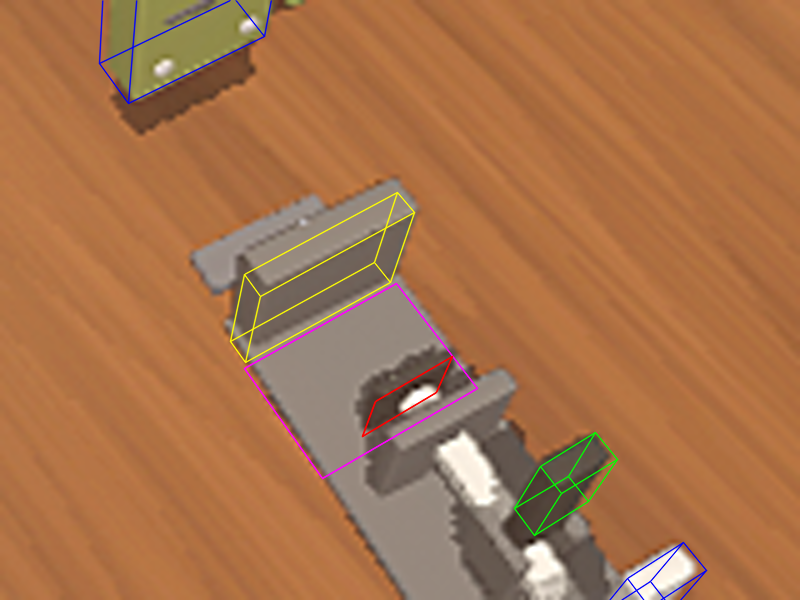

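View pics/top_k0.png

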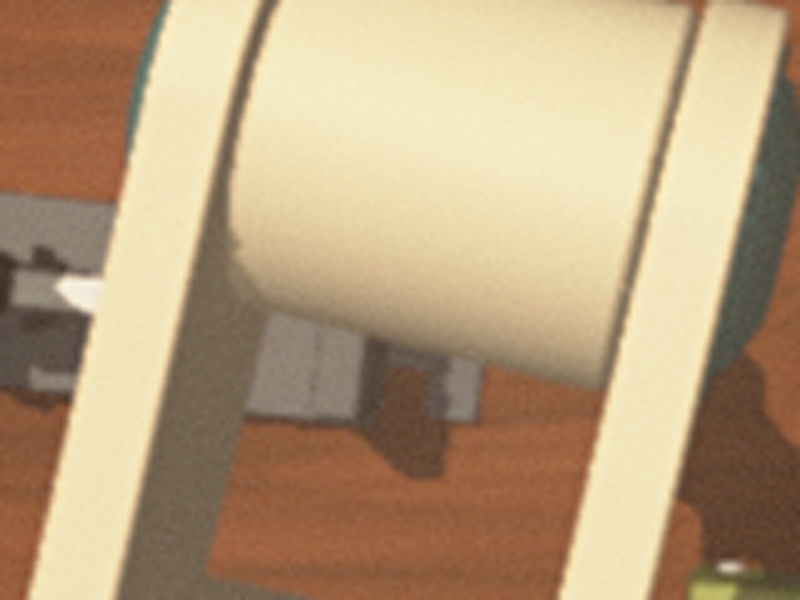

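View pics/top_k1.png

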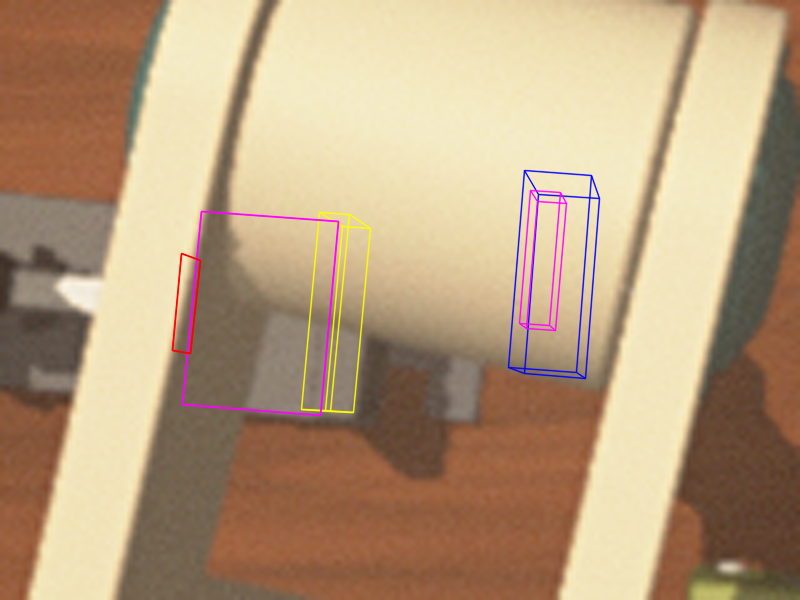

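Run:
```python
from ov import *
C=frame(.513,.033,.016,-1.674)
p=np.load("top.npy",allow_pickle=True).item(); im,o=crop(p,(240,238),8,100,75); cv2.imwrite("pics/tj0.png",im); clamp(im,p,C,o,8,.008); cv2.imwrite("pics/tj1.png",im)
p=np.load("scenek.npy",allow_pickle=True).item(); im,o=crop(p,(375,245),10,80,60); cv2.imwrite("pics/sj0.png",im)
```

```text
(no output)
```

View pics/tj0.png

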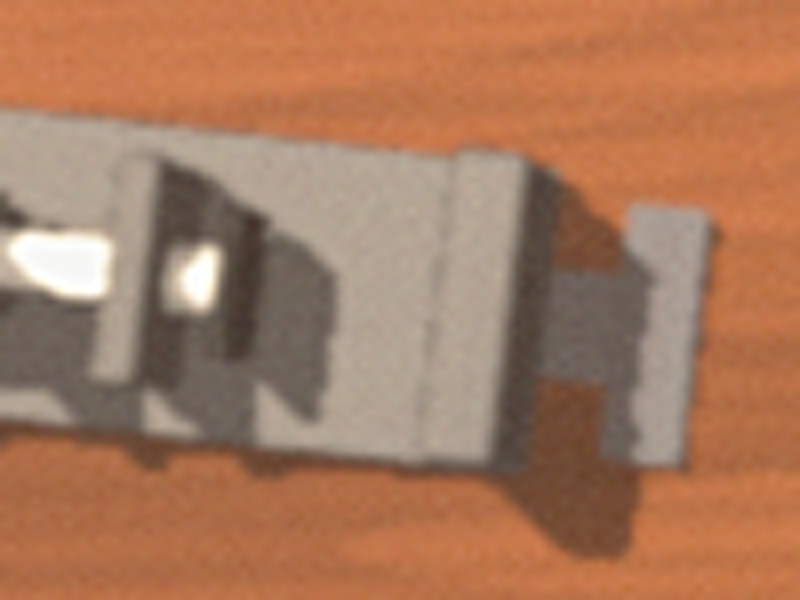

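View pics/tj1.png

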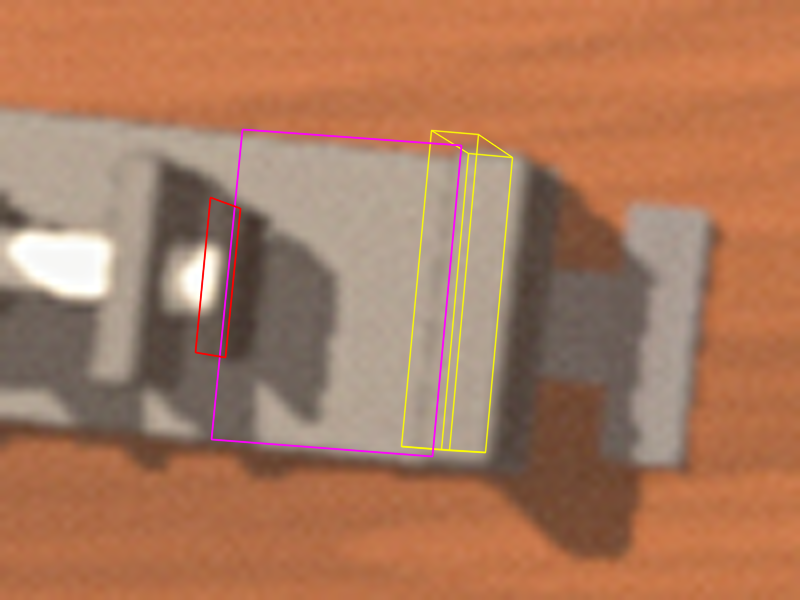

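View pics/sj0.png

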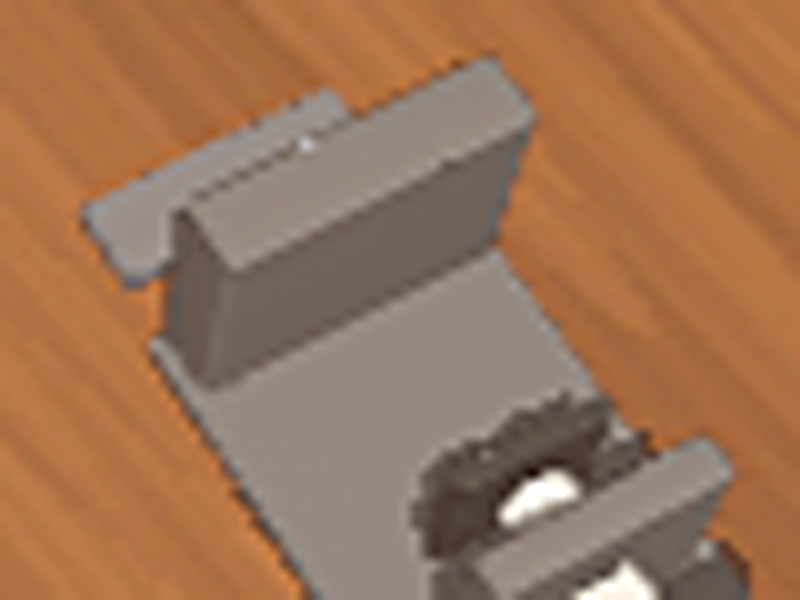

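Run:
```python
from h import *
p=np.load("scenek.npy",allow_pickle=True).item(); t=np.load("top.npy",allow_pickle=True).item()
C=np.linalg.inv(frame(.513,.033,.016,-1.674))
def f(p,uv,o,s,z): 
    w=atz(p,np.array(uv)/s+o,z); print(w.round(4),(C@np.r_[w,1])[:3].round(4))
print("scene top edge");f(p,(235,268),(335,215),10,.08);f(p,(535,115),(335,215),10,.08)
print("bottom");f(p,(210,388),(335,215),10,.016);f(p,(500,250),(335,215),10,.016)
print("top cam top edge");f(t,(458,150),(190,201),8,.08);f(t,(428,460),(190,201),8,.08)
print("back");f(t,(528,157),(190,201),8,.08);f(t,(490,462),(190,201),8,.08)
print("nose");f(t,(262,220),(190,201),8,.064);f(t,(245,360),(190,201),8,.064)
print("jawplate front");f(t,(163,155),(190,201),8,.074);f(t,(135,382),(190,201),8,.074)
```

```text
scene top edge
[ 0.5432 -0.0054  0.08  ] [0.0351 0.034  0.064 ]
[0.4669 0.0045 0.08  ] [ 0.0331 -0.0429  0.064 ]
bottom
[ 0.5401 -0.0072  0.016 ] [0.0372 0.0311 0.    ]
[0.4636 0.0054 0.016 ] [ 0.0325 -0.0463  0.    ]
top cam top edge
[ 0.5443 -0.0098  0.08  ] [0.0393 0.0355 0.064 ]
[ 0.4662 -0.0014  0.08  ] [ 0.0391 -0.043   0.064 ]
back
[ 0.542  -0.0276  0.08  ] [0.0573 0.0351 0.064 ]
[ 0.4653 -0.017   0.08  ] [ 0.0547 -0.0423  0.064 ]
nose
[0.5292 0.0435 0.064 ] [-0.0121  0.015   0.048 ]
[0.4933 0.0479 0.064 ] [-0.0128 -0.0211  0.048 ]
jawplate front
[0.5458 0.0668 0.074 ] [-0.037   0.0292  0.058 ]
[0.4881 0.0739 0.074 ] [-0.0381 -0.0289  0.058 ]
```

```bash
python3 pl.py .5076 .0189 .212 83.5
```

```text
clock 11.47 pos [ 0.5143 -0.1037  0.2087] yaw 84.46 tilt [-1.    -0.002 -0.001] open 0.0088 F [ 0.12 -0.11 -0.85] q [-0.27  0.05  1.39 -0.    1.7  -1.74]
shift cm [-0.35 12.13 -1.85] norm 12.28 rot [ 0.0168 -0.0006  0.0021]
```

move_arm(motion=[[-0.3, 2.0, -0.3, 0.017, 0, 0, 0], [0, 2.0, -0.3, 0, 0, 0, 0], [0, 2.0, -0.3, 0, 0, 0, 0], [0, 2.0, -0.3, 0, 0, 0, 0], [0, 2.0, -0.3, 0, 0, 0, 0], [0, 1.9, -0.3, 0, 0, 0, 0], [0, 0, 0, 0, 0, 0, 0], [0, 0, 0, 0, 0, 0, 0]])

```text
clock: 12.13
eef_pos: [0.5101, 0.0167, 0.2109]
tool_rot: [0.042, 0.706, -0.044, 0.705]
wrist_force: [-0.7, -0.5, -1.1]
opening: 0.0085
```

```bash
python3 pl.py .5076 .0189 .115 83.5
```

```text
clock 12.13 pos [0.5101 0.0167 0.2109] yaw 83.07 tilt [-1.    -0.003 -0.001] open 0.0085 F [-0.66 -0.54 -1.09] q [-0.04  0.01  1.43 -0.    1.7  -1.49]
shift cm [ 9.59  0.21 -0.26] norm 9.59 rot [-0.0076 -0.001   0.003 ]
```

move_arm(motion=[[1.0, 0.2, -0.2, -0.007, 0, 0, 0], [1.0, 0, 0, 0, 0, 0, 0], [1.0, 0, 0, 0, 0, 0, 0], [0, 0, 0, 0, 0, 0, 0], [0, 0, 0, 0, 0, 0, 0]])

```text
clock: 12.55
eef_pos: [0.5078, 0.0158, 0.1764]
tool_rot: [0.04, 0.707, -0.043, 0.705]
wrist_force: [0.4, 0.2, -0.9]
opening: 0.0085
```

```bash
python3 pl.py .5076 .0189 .115 83.5
python3 - <<'E'
from ov import *
from cell import arm
C=frame(.5087,.0288,.016,-1.685)
s=arm.sense();e=s['eef_pos']; V=frame(e[0],e[1],e[2]-.0937,-1.685)
for n,b in(("scene",(385,235)),("top",(240,235))):
    p=read_camera(n); im,o=crop(p,b,5,160,120); cv2.imwrite(f"pics/{n}_l0.png",im); clamp(im,p,C,o,5,.018);cover(im,p,V,o,5); cv2.imwrite(f"pics/{n}_l1.png",im)
E
```

```text
clock 12.55 pos [0.5078 0.0158 0.1764] yaw 83.31 tilt [-1.    -0.004 -0.003] open 0.0085 F [ 0.45  0.24 -0.86] q [-0.04  0.02  1.49 -0.    1.64 -1.49]
shift cm [ 6.14  0.33 -0.04] norm 6.15 rot [-0.0034 -0.0028  0.004 ]
```

View pics/scene_l1.png

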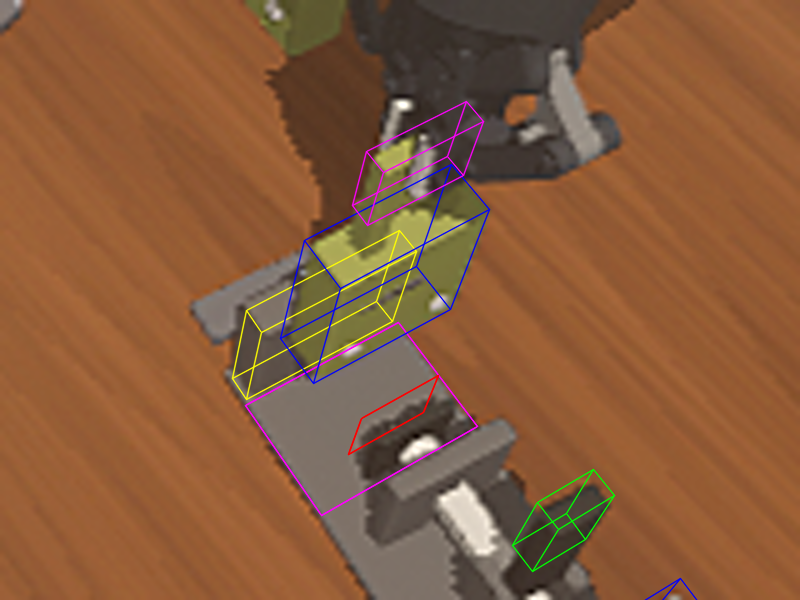

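View pics/scene_l0.png

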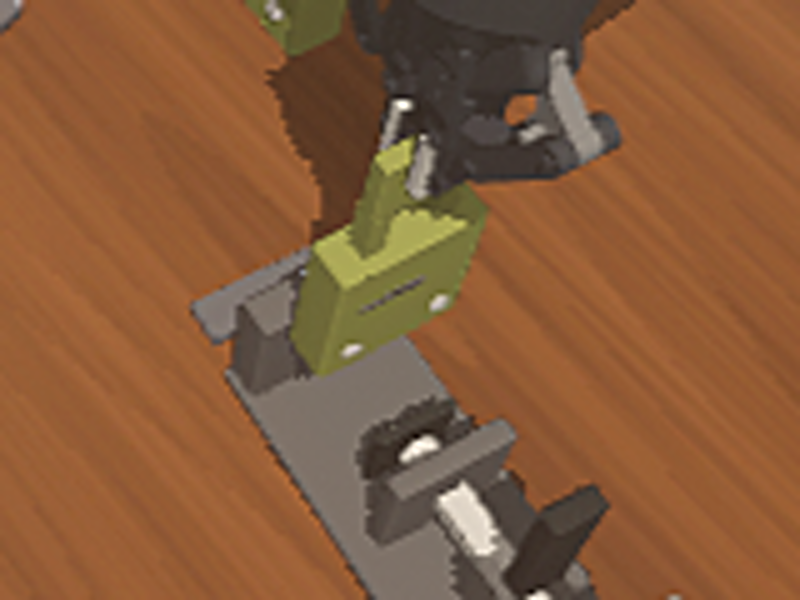

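View pics/top_l1.png

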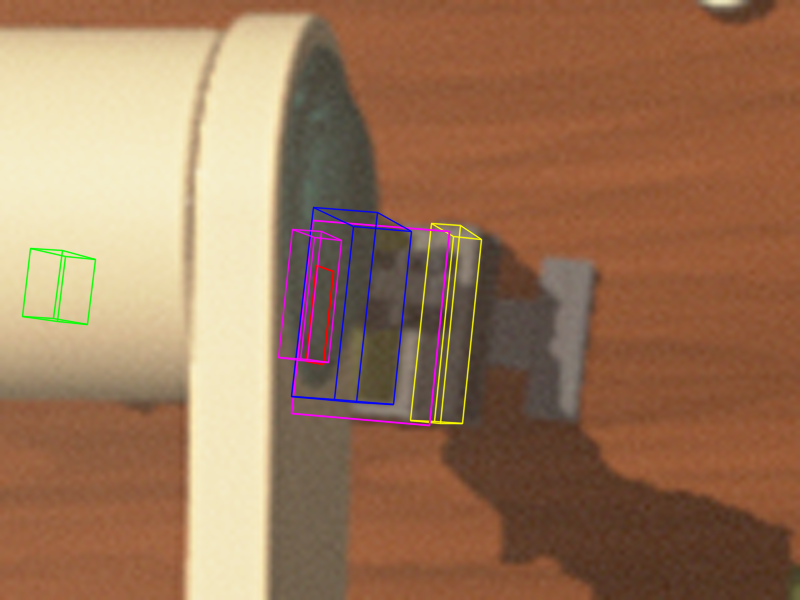

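move_arm(motion=[[0.5, 0.2, 0, 0, 0, 0, 0], [1.0, 0.1, 0, 0, 0, 0, 0], [1.0, 0, 0, 0, 0, 0, 0], [1.0, 0, 0, 0, 0, 0, 0], [1.0, 0, 0, 0, 0, 0, 0], [0, 0, 0, 0, 0, 0, 0], [0, 0, 0, 0, 0, 0, 0]])

```text
clock: 13.23
eef_pos: [0.5082, 0.0189, 0.1269]
tool_rot: [0.04, 0.707, -0.043, 0.705]
wrist_force: [0.0, -0.6, -1.1]
opening: 0.0088
```

```bash
python3 pl.py .5076 .0189 .1097 83.5
python3 - <<'E'
from ov import *
for n,b in(("scene",(385,235)),("top",(240,235))):
    p=read_camera(n); im,o=crop(p,b,5,160,120); cv2.imwrite(f"pics/{n}_m0.png",im)
E
```

```text
clock 13.23 pos [0.5082 0.0189 0.1269] yaw 83.3 tilt [-1.    -0.004 -0.002] open 0.0088 F [ 0.05 -0.59 -1.09] q [-0.03  0.04  1.56 -0.    1.54 -1.49]
shift cm [ 1.72 -0.   -0.06] norm 1.72 rot [-0.0034 -0.0022  0.0038]
```

View pics/scene_m0.png

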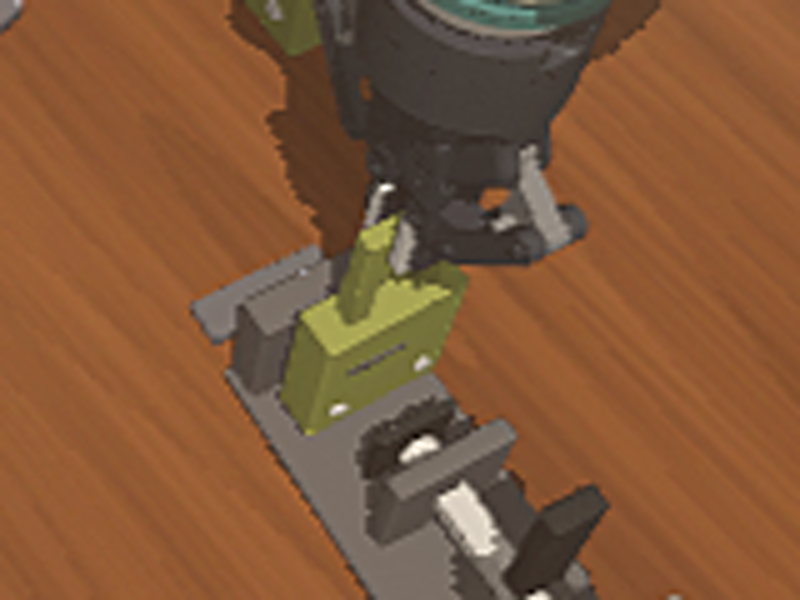

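View pics/top_m0.png

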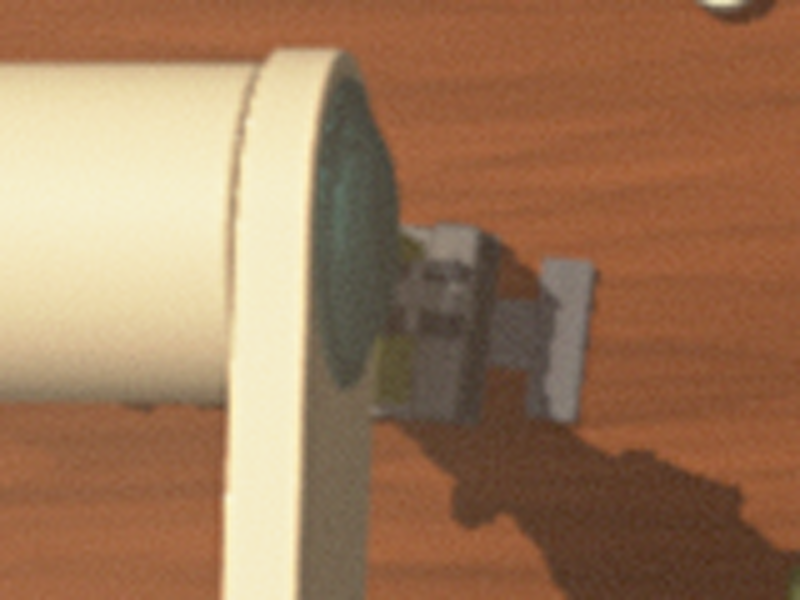

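move_arm(motion=[[0.5, 0, 0, 0, 0, 0, 0], [0.5, 0, 0, 0, 0, 0, 0], [0.3, 0, 0, 0, 0, 0, 0], [0, 0, 0, 0, 0, 0, 0], [0, 0, 0, 0, 0, 0, 0]])

```text
clock: 13.75
eef_pos: [0.5094, 0.0188, 0.1146]
tool_rot: [0.04, 0.705, -0.043, 0.706]
wrist_force: [-0.9, 0.0, -0.9]
opening: 0.0091
```

```bash
python3 pl.py .5076 .0189 .1097 83.5
```

```text
clock 13.75 pos [0.5094 0.0188 0.1146] yaw 83.3 tilt [-1.    -0.004  0.002] open 0.0091 F [-0.92  0.04 -0.88] q [-0.03  0.05  1.58 -0.    1.51 -1.49]
shift cm [ 0.49 -0.   -0.18] norm 0.52 rot [-0.0035  0.0015  0.0036]
```

move_arm(motion=[[0.3, 0, -0.1, 0, 0, 0, 0], [0.2, 0, 0, 0, 0, 0, 0], [0, 0, 0, 0, 0, 0, 0]])

```text
clock: 14.0
eef_pos: [0.5087, 0.0188, 0.1099]
tool_rot: [0.04, 0.705, -0.043, 0.707]
wrist_force: [-0.3, -0.5, -1.0]
opening: 0.0088
```

```bash
python3 pl.py .5076 .0189 .1097 83.5
```

```text
clock 14.0 pos [0.5087 0.0188 0.1099] yaw 83.29 tilt [-1.    -0.003  0.003] open 0.0088 F [-0.27 -0.51 -0.98] q [-0.03  0.05  1.58 -0.    1.5  -1.49]
shift cm [ 0.02 -0.01 -0.11] norm 0.11 rot [-0.0036  0.0029  0.0035]
```

move_arm(motion=[[0.2, 0, 0, 0, 0.003, 0.003, 0], [0, 0, 0, 0, 0, 0, 0], [0, 0, 0, 0, 0, 0, 0]])

```text
clock: 14.25
eef_pos: [0.51, 0.0187, 0.1111]
tool_rot: [0.041, 0.704, -0.041, 0.707]
wrist_force: [0.7, 0.3, -0.1]
opening: 0.0091
```

```bash
python3 pl.py .5076 .0189 .1097 83.5
```

```text
clock 14.25 pos [0.51   0.0187 0.1111] yaw 83.3 tilt [-1.    -0.     0.004] open 0.0091 F [ 0.7   0.27 -0.07] q [-0.04  0.06  1.58 -0.    1.5  -1.49]
shift cm [ 0.13 -0.01 -0.24] norm 0.28 rot [-0.0035  0.0044  0.0001]
```

move_arm(motion=[[0.3, 0, -0.1, 0, 0.003, 0, 0], [0.2, 0, 0, 0, 0, 0, 0], [0, 0, 0, 0, 0, 0, 0]])

```text
clock: 14.5
eef_pos: [0.5111, 0.0188, 0.1104]
tool_rot: [0.041, 0.703, -0.041, 0.709]
wrist_force: [0.1, -0.6, -0.2]
opening: 0.0089
```

```bash
python3 pl.py .5076 .0189 .1097 83.5;python3 - <<'E'
from ov import *
C=frame(.5087,.0288,.016,-1.685)
for n,b in(("scene",(385,235)),):
    p=read_camera(n); im,o=crop(p,b,8,100,75); cv2.imwrite(f"pics/{n}_n0.png",im)
E
python3 pl.py .5076 .0189 .1097 83.5
```

```text
clock 14.5 pos [0.5111 0.0188 0.1104] yaw 83.3 tilt [-1.     0.     0.008] open 0.0089 F [ 0.07 -0.57 -0.23] q [-0.04  0.06  1.58 -0.    1.5  -1.49]
shift cm [ 0.07 -0.03 -0.35] norm 0.35 rot [-0.0034  0.0081 -0.0004]
clock 14.55 pos [0.5111 0.0187 0.1103] yaw 83.3 tilt [-1.     0.     0.008] open 0.0087 F [ 0.6  -0.6  -0.66] q [-0.04  0.06  1.58 -0.    1.49 -1.49]
shift cm [ 0.06 -0.03 -0.35] norm 0.36 rot [-0.0035  0.0083 -0.0004]
```

View pics/scene_n0.png

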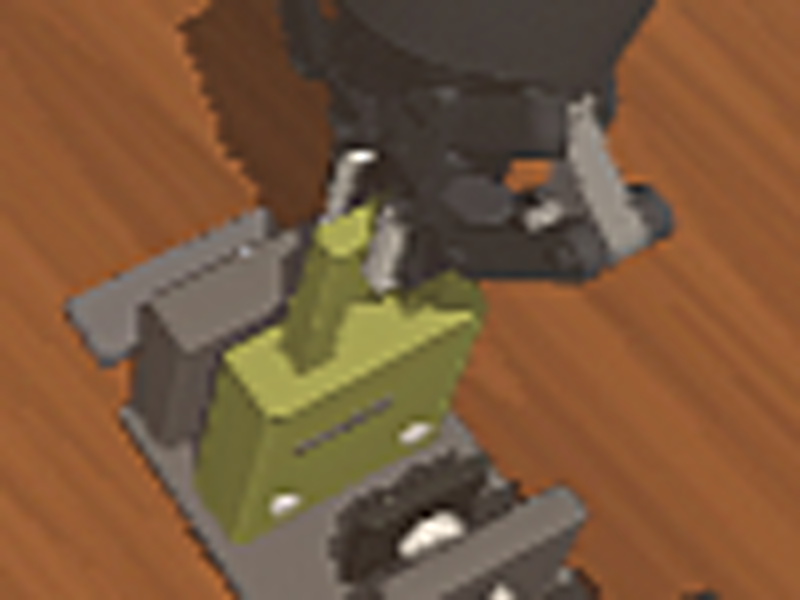

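move_arm(motion=[[0, 0, 0, 0, 0, 0, 0.2], [0, 0, 0, 0, 0, 0, 0.2], [0, 0, 0, 0, 0, 0, 0.3], [0, 0, 0, 0, 0, 0, 0.35], [0, 0, 0, 0, 0, 0, 0.35]])

```text
clock: 14.97
eef_pos: [0.5105, 0.0188, 0.1085]
tool_rot: [0.041, 0.704, -0.041, 0.708]
wrist_force: [-0.3, 0.1, -0.3]
opening: 0.0295
```

```bash
python3 pl.py .5076 .0189 .1097 83.5;python3 - <<'E'
from ov import *
for n,b in(("scene",(385,235)),):
    p=read_camera(n); im,o=crop(p,b,8,100,75); cv2.imwrite(f"pics/{n}_n1.png",im)
E
python3 pl.py .5076 .0189 .1097 83.5
```

```text
clock 14.97 pos [0.5105 0.0188 0.1085] yaw 83.31 tilt [-1.     0.     0.006] open 0.0295 F [-0.34  0.08 -0.25] q [-0.04  0.06  1.58 -0.    1.49 -1.49]
shift cm [-0.12 -0.03 -0.29] norm 0.31 rot [-0.0034  0.0059 -0.0004]
clock 15.02 pos [0.5104 0.0188 0.1085] yaw 83.31 tilt [-1.     0.     0.006] open 0.0297 F [-0.38 -0.23 -0.14] q [-0.04  0.06  1.58 -0.    1.49 -1.49]
shift cm [-0.12 -0.03 -0.28] norm 0.31 rot [-0.0034  0.0058 -0.0003]
```

View pics/scene_n1.png

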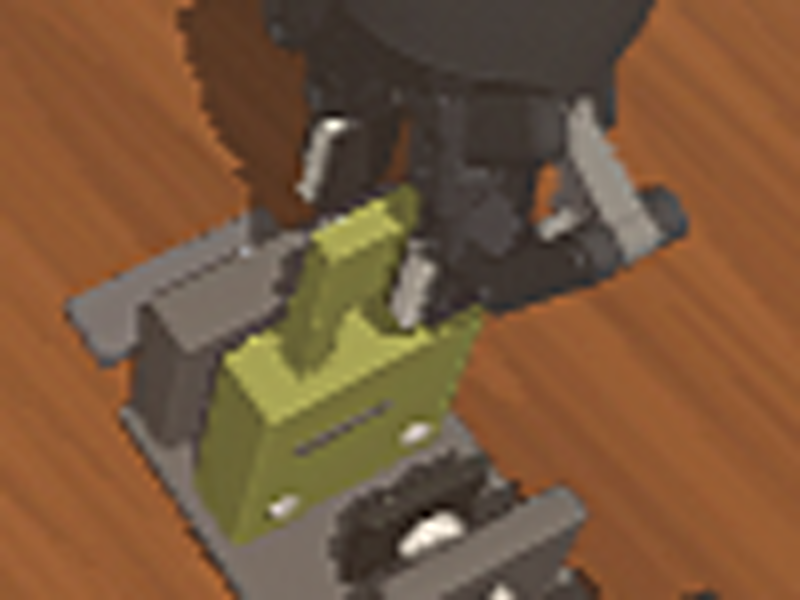

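move_arm(motion=[[-0.6, 0, 0, 0, 0, 0, 0.35], [-1.2, 0, 0, 0, 0, 0, 0.35], [-2.0, 0, 0, 0, 0, 0, 0.35], [-2.0, 0, 0, 0, 0, 0, 0.4], [-2.0, 0, 0, 0, 0, 0, 0.6], [-0.5, 0, 0, 0, 0, 0, 1], [0, 0, 0, 0, 0, 0, 1]], grip_force=20)

```text
clock: 15.6
eef_pos: [0.5095, 0.0189, 0.199]
tool_rot: [0.041, 0.704, -0.041, 0.708]
wrist_force: [-0.2, 0.5, 0.6]
opening: 0.0693
```

```bash
python3 pl.py .5235 .156 .20 83.5
```

```text
clock 15.6 pos [0.5095 0.0189 0.199 ] yaw 83.3 tilt [-1.     0.     0.006] open 0.0693 F [-0.22  0.46  0.59] q [-0.04  0.01  1.46 -0.    1.67 -1.49]
shift cm [-0.1  13.78 -0.21] norm 13.78 rot [-0.0034  0.0061 -0.0004]
```

move_arm(motion=[[0, 2.5, 0, 0, 0.006, 0, 1], [0, 2.5, 0, 0, 0, 0, 1], [0, 2.5, 0, 0, 0, 0, 1], [0, 2.5, 0, 0, 0, 0, 1], [0, 2.5, 0, 0, 0, 0, 1], [0, 1.2, 0, 0, 0, 0, 1], [0, 0, 0, 0, 0, 0, 1], [0, 0, 0, 0, 0, 0, 1]])

```text
clock: 16.27
eef_pos: [0.525, 0.1588, 0.1946]
tool_rot: [0.042, 0.707, -0.043, 0.704]
wrist_force: [0.7, 0.2, -0.1]
opening: 0.0853
```

```bash
cat > snap.py <<'E'
import sys
from ov import *
tag=sys.argv[1]; C=frame(.5087,.0288,.016,-1.685)
for n,b in(("scene",(400,265)),("top",(205,235))):
    p=read_camera(n); im,o=crop(p,b,5,160,120); cv2.imwrite(f"pics/{n}_{tag}.png",im)
    if len(sys.argv)>2: clamp(im,p,C,o,5); cv2.imwrite(f"pics/{n}_{tag}o.png",im)
E
python3 pl.py .5235 .156 .20 83.5; python3 snap.py p0 1
```

```text
clock 16.27 pos [0.525  0.1588 0.1946] yaw 83.13 tilt [-1.    -0.003 -0.004] open 0.0853 F [ 0.7   0.25 -0.12] q [ 0.23  0.13  1.34 -0.    1.68 -1.22]
shift cm [-0.54 -0.29 -0.12] norm 0.63 rot [-0.0064 -0.0042  0.0025]
```

View pics/scene_p0o.png

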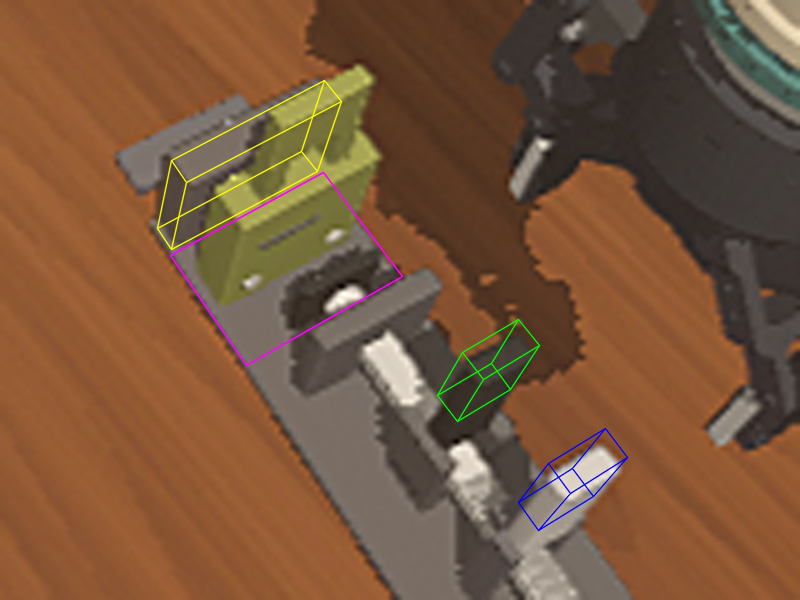

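View pics/top_p0.png

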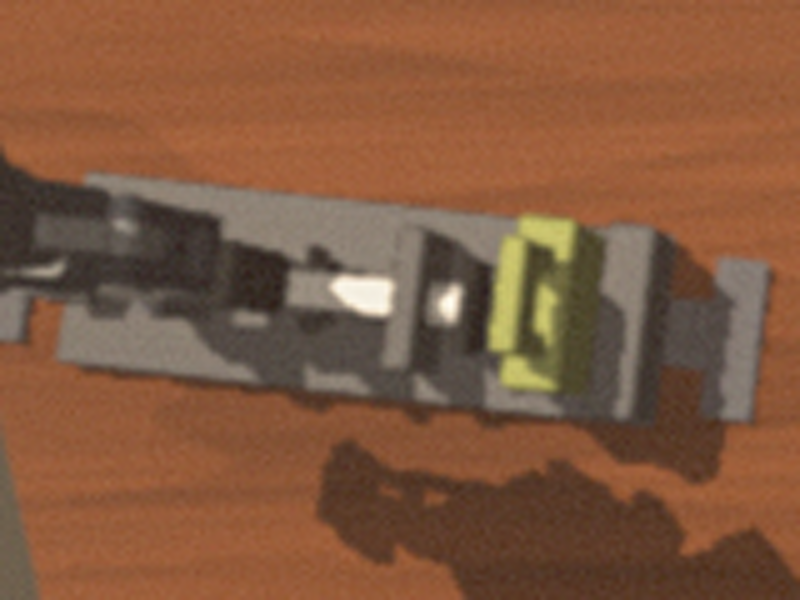

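move_arm(motion=[[0, 0, 0, -0.006, -0.004, 0.002, 1], [1.5, 0, 0, 0, 0, 0, 1], [1.5, 0, 0, 0, 0, 0, 1], [1.0, 0, 0, 0, 0, 0, 1], [0, 0, 0, 0, 0, 0, 1], [0, 0, 0, 0, 0, 0, 1]])

```text
clock: 16.87
eef_pos: [0.5263, 0.152, 0.1551]
tool_rot: [0.043, 0.704, -0.043, 0.707]
wrist_force: [-0.0, -0.4, 1.0]
opening: 0.0849
```

```bash
python3 pl.py .5255 .1585 .09 83.5; python3 snap.py p1
```

```text
clock 16.87 pos [0.5263 0.152  0.1551] yaw 83.04 tilt [-1.     0.     0.005] open 0.0849 F [-0.03 -0.39  1.03] q [ 0.21  0.13  1.41 -0.    1.59 -1.23]
shift cm [ 6.51  0.64 -0.18] norm 6.54 rot [-0.008   0.0045 -0.    ]
```

View pics/scene_p1.png

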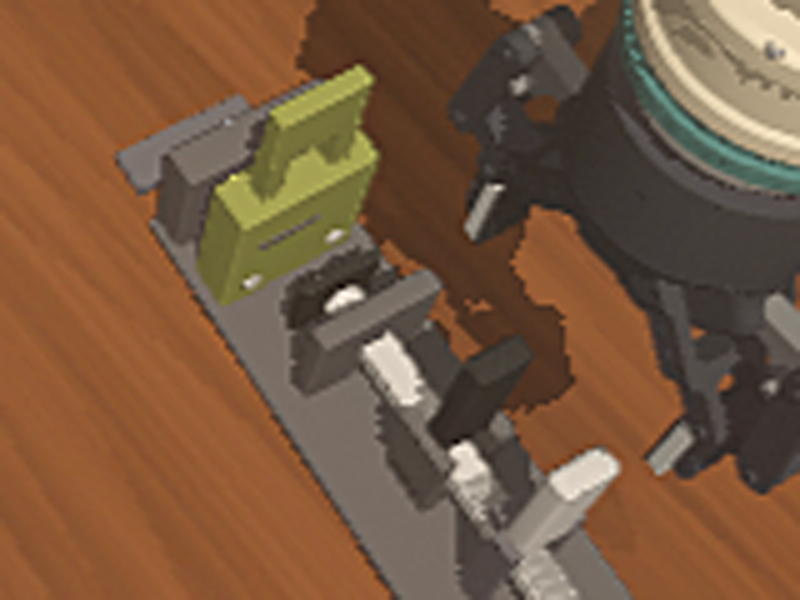

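View pics/top_p1.png

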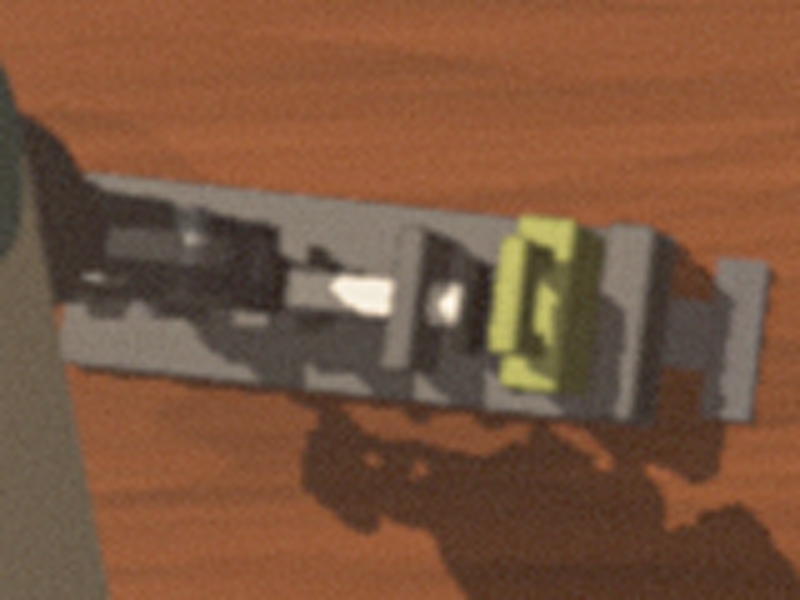

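move_arm(motion=[[0, 0.6, -0.2, -0.008, 0.004, 0, 1], [1.3, 0, 0, 0, 0, 0, 1], [1.3, 0, 0, 0, 0, 0, 1], [0.7, 0, 0, 0, 0, 0, 1], [0, 0, 0, 0, 0, 0, 1], [0, 0, 0, 0, 0, 0, 1]])

```text
clock: 17.47
eef_pos: [0.5264, 0.16, 0.1224]
tool_rot: [0.04, 0.704, -0.039, 0.708]
wrist_force: [-1.2, -0.8, -0.1]
opening: 0.0855
```

```bash
python3 pl.py .5255 .1585 .09 83.5; python3 snap.py p2
```

```text
clock 17.47 pos [0.5264 0.16   0.1224] yaw 83.63 tilt [-1.     0.002  0.005] open 0.0855 F [-1.23 -0.82 -0.09] q [ 0.23  0.16  1.45  0.    1.53 -1.23]
shift cm [ 3.23 -0.16 -0.09] norm 3.24 rot [ 0.0022  0.0053 -0.002 ]
```

View pics/scene_p2.png

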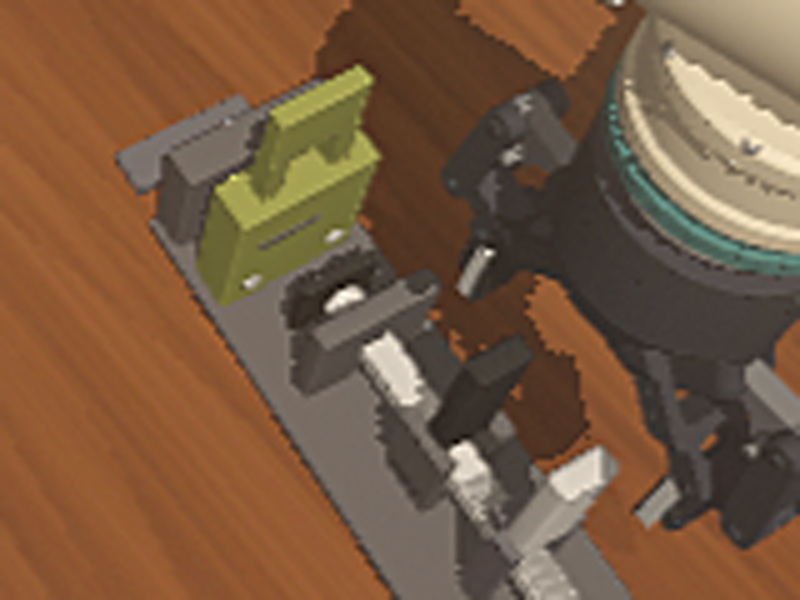

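View pics/top_p2.png

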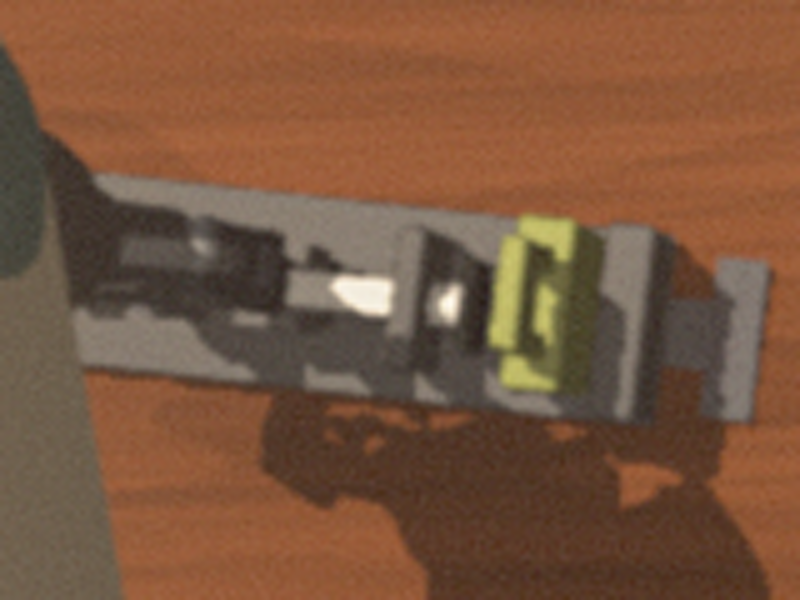

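Run:
```python
from h import *
p=np.load("scene.npy",allow_pickle=True).item(); o=np.array([320,205])
t=np.array([.5264,.16]); a=np.radians(83.5); d=np.array([np.cos(a),np.sin(a)])
for s in(.0425,-.0425):
  for z in(.14,.15,.16): print(s,z,((proj(p,[[*(t+d*s),z]])-o)*5).round())
# handle / trigger tops
for uv in((500,360),(580,475)): print(atz(p,np.array(uv)/5+o,.138))
for uv in((475,290),(657,505)): print(atz(p,np.array(uv)/5+o,.155))
t=np.load("top.npy",allow_pickle=True).item()
im,o=crop(t,(170,235),8,100,75); cv2.imwrite("pics/tt.png",im); print(o)
```

```text
0.0425 0.14 [[627. 518.]]
0.0425 0.15 [[636. 508.]]
0.0425 0.16 [[645. 499.]]
-0.0425 0.14 [[472. 318.]]
-0.0425 0.15 [[478. 307.]]
-0.0425 0.16 [[485. 295.]]
[0.52402646 0.13513591 0.138     ]
[0.53217638 0.18201106 0.138     ]
[0.52039998 0.1132683  0.155     ]
[0.52701419 0.205882   0.155     ]
[120 198]
```

View pics/tt.png

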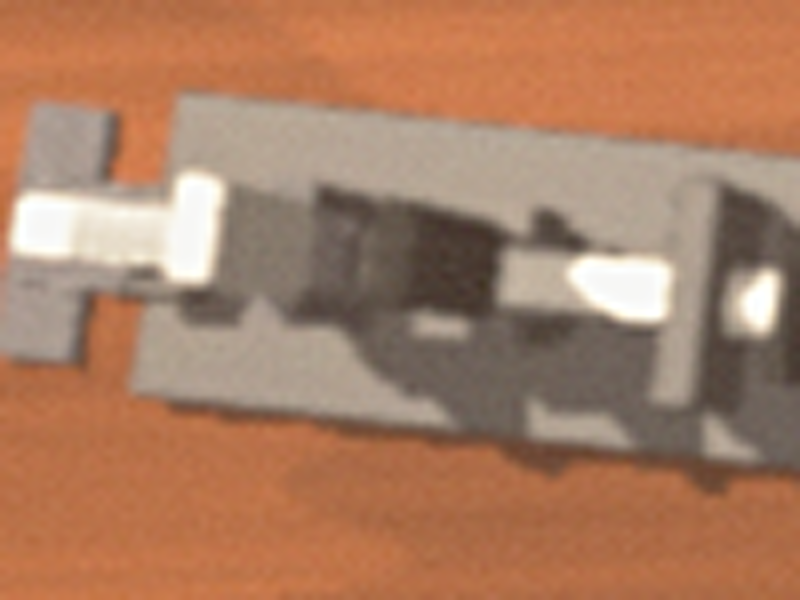

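move_arm(motion=[[0.8, -0.1, 0, 0, 0.005, 0, 1], [0.8, 0, 0, 0, 0, 0, 1], [0.8, 0, 0, 0, 0, 0, 1], [0.6, 0, 0, 0, 0, 0, 1], [0, 0, 0, 0, 0, 0, 1], [0, 0, 0, 0, 0, 0, 1]])

```text
clock: 18.07
eef_pos: [0.5271, 0.1589, 0.0904]
tool_rot: [0.04, 0.705, -0.038, 0.707]
wrist_force: [0.9, 0.4, -0.2]
opening: 0.0856
```

```bash
python3 pl.py .527 .1585 .085 83.5; python3 snap.py p3
```

```text
clock 18.07 pos [0.5271 0.1589 0.0904] yaw 83.61 tilt [-1.     0.003  0.002] open 0.0856 F [ 0.89  0.41 -0.19] q [ 0.22  0.18  1.48  0.    1.47 -1.23]
shift cm [ 0.54 -0.04 -0.  ] norm 0.55 rot [ 0.0019  0.0019 -0.0028]
```

View pics/scene_p3.png

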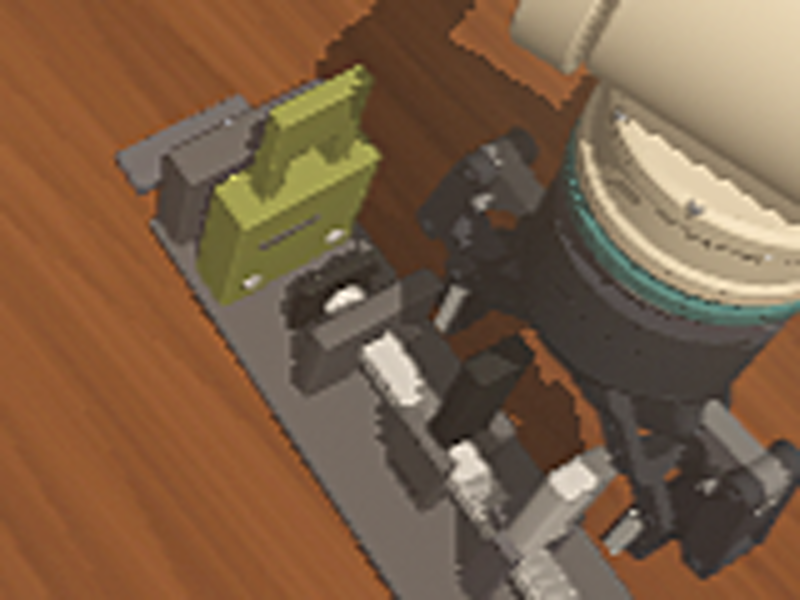

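move_arm(motion=[[0.6, 0, 0, 0, 0, 0, 1], [0, 0, 0, 0, 0, 0, 1], [0, 0, 0, 0, 0, 0, 0.75], [0, 0, 0, 0, 0, 0, 0.72], [0, 0, 0, 0, 0, 0, 0.7], [0, 0, 0, 0, 0, 0, 0.7]], grip_force=20)

```text
clock: 18.67
eef_pos: [0.5279, 0.159, 0.0857]
tool_rot: [0.041, 0.704, -0.038, 0.708]
wrist_force: [1.3, 0.0, -2.0]
opening: 0.0603
```

```bash
python3 pl.py .527 .1585 .085 83.5; python3 snap.py p4
```

```text
clock 18.67 pos [0.5279 0.159  0.0857] yaw 83.61 tilt [-1.     0.003  0.005] open 0.0603 F [ 1.27  0.01 -2.01] q [ 0.22  0.19  1.49  0.    1.46 -1.23]
shift cm [ 0.07 -0.06 -0.08] norm 0.13 rot [ 0.0018  0.0046 -0.0034]
```

View pics/scene_p4.png

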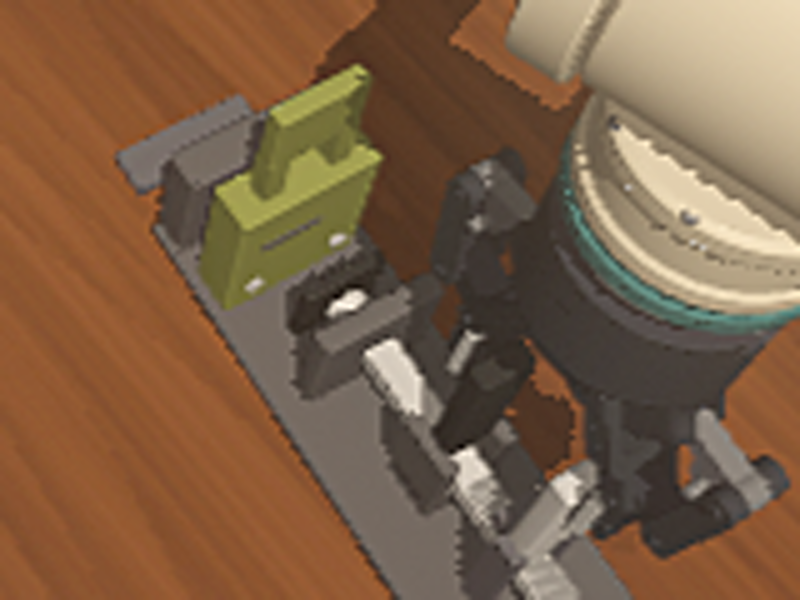

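move_arm(motion=[[0, 0, 0, 0, 0, 0, 0.66], [0, 0, 0, 0, 0, 0, 0.62], [0, 0, 0, 0, 0, 0, 0.58], [0, 0, 0, 0, 0, 0, 0.54], [0, 0, 0, 0, 0, 0, 0.5], [0, 0, 0, 0, 0, 0, 0.48], [0, 0, 0, 0, 0, 0, 0.48], [0, 0, 0, 0, 0, 0, 0.48]])

```text
clock: 19.43
eef_pos: [0.5282, 0.1589, 0.0885]
tool_rot: [0.041, 0.704, -0.038, 0.708]
wrist_force: [-2.6, -1.4, 3.0]
opening: 0.0412
```

```bash
python3 pl.py .527 .1585 .085 83.5; python3 snap.py p5
```

```text
clock 19.43 pos [0.5282 0.1589 0.0885] yaw 83.6 tilt [-1.     0.004  0.006] open 0.0412 F [-2.56 -1.45  3.03] q [ 0.22  0.19  1.49  0.    1.46 -1.23]
shift cm [ 0.34 -0.05 -0.12] norm 0.37 rot [ 0.0017  0.0064 -0.0036]
```

View pics/scene_p5.png

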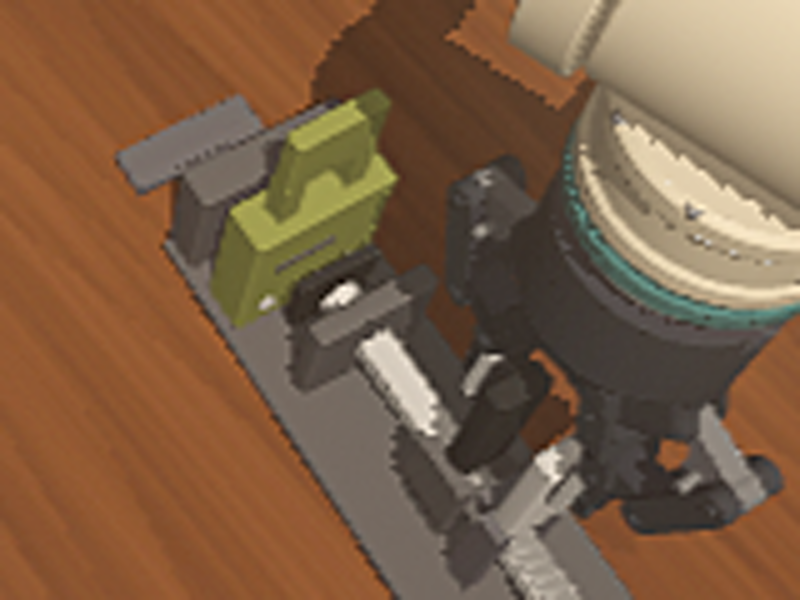

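View pics/top_p5.png

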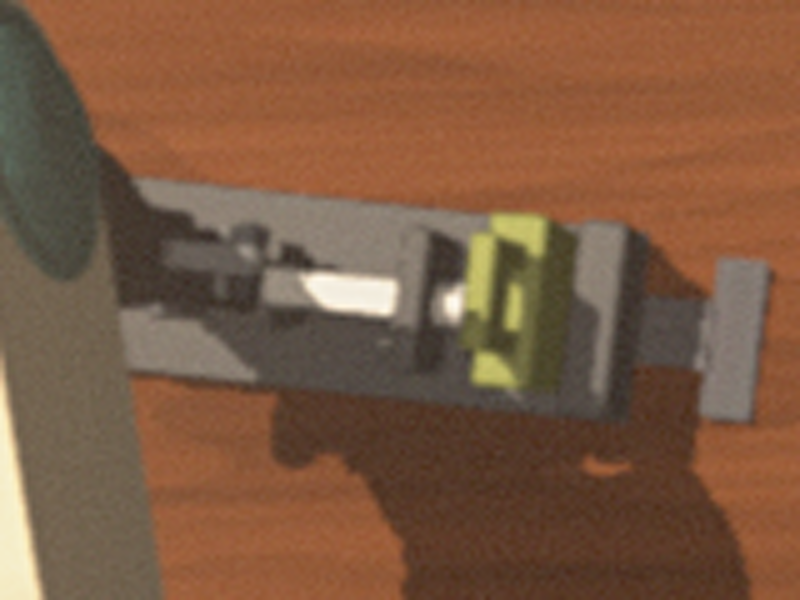

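move_arm(motion=[[0.2, 0, 0, 0, 0.005, 0, 0.55], [0, 0, 0, 0, 0, 0, 0.65], [0, 0, 0, 0, 0, 0, 0.72], [0, 0, 0, 0, 0, 0, 0.74], [0, 0, 0, 0, 0, 0, 0.74], [0, 0, 0, 0, 0, 0, 0.74]])

```text
clock: 20.03
eef_pos: [0.5284, 0.1605, 0.0847]
tool_rot: [0.041, 0.706, -0.037, 0.706]
wrist_force: [-0.2, 1.6, 0.8]
opening: 0.0631
```

```bash
python3 pl.py .527 .1585 .085 83.5; python3 snap.py p6
```

```text
clock 20.03 pos [0.5284 0.1605 0.0847] yaw 83.65 tilt [-1.     0.006  0.001] open 0.0631 F [-0.24  1.65  0.83] q [ 0.22  0.19  1.48  0.01  1.46 -1.24]
shift cm [-0.03 -0.21 -0.12] norm 0.25 rot [ 0.0026  0.0006 -0.0064]
```

View pics/top_p6.png

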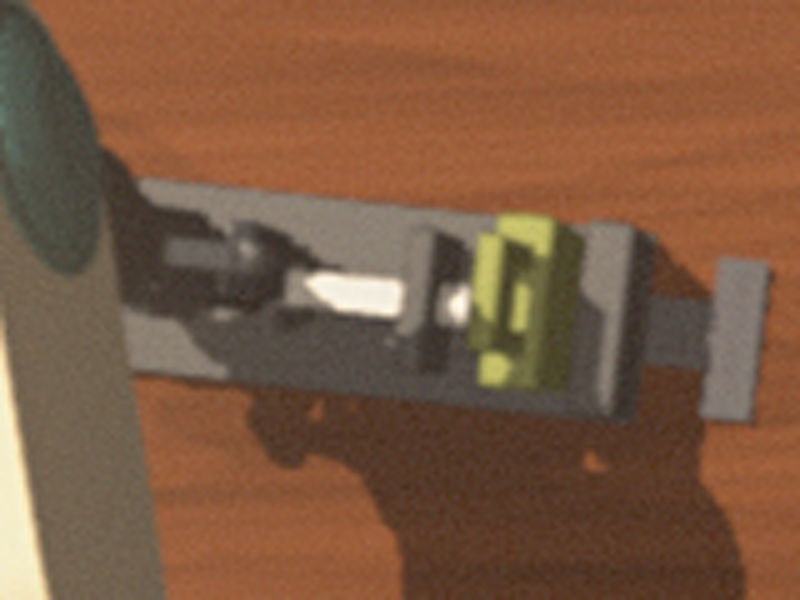

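View pics/scene_p6.png

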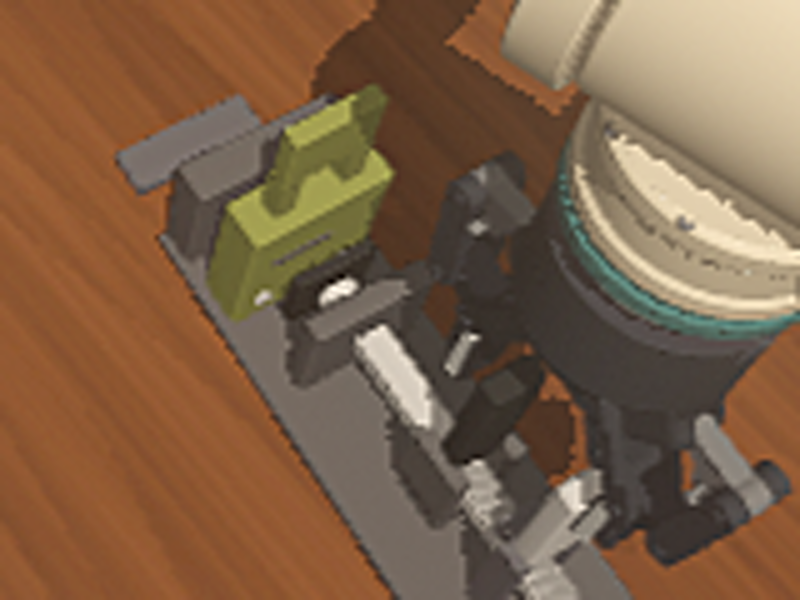

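```bash
cat > z.py <<'E'
import sys
from ov import *
p=read_camera("top"); np.save("t_cur.npy",p,allow_pickle=True)
g=p["color"].copy(); g=np.clip(g.astype(float)*1.8,0,255).astype(np.uint8); p["color"]=g
im,o=crop(p,(225,237),10,80,40); cv2.imwrite(f"pics/z_{sys.argv[1]}.png",im); print(o)
E
python3 z.py a
```

```text
[185 217]
```

View pics/z_a.png

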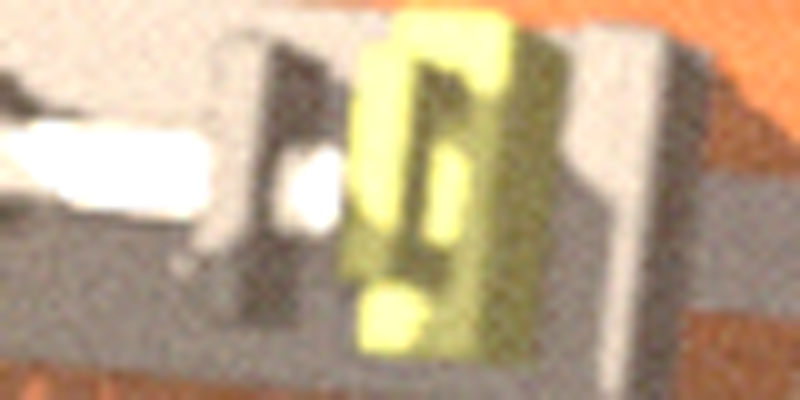

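```bash
cat > dd.py <<'E'
import sys
from h import *
t=np.load("top.npy",allow_pickle=True).item()
a=list(map(float,sys.argv[1:])); yaw=-1.68; X=np.array([np.cos(yaw),np.sin(yaw)])
def w(u,v,z): return atz(t,(185+u/10,217+v/10),z)[:2]@X
for i,v in enumerate((50,300)):
    print("Dback",round(w(a[2*i+1],v,.08)-w(a[2*i],v,.074),4))
d=np.mean([w(a[2*i+1],v,.08)-w(a[2*i],v,.074) for i,v in enumerate((50,300))]); print("j est",round(.0143+.0935-d,4))
E
python3 dd.py 268 664 245 638
```

```text
Dback 0.0819
Dback 0.0807
j est 0.0265
```

move_arm(motion=[[0, 0, 0, 0, 0, 0, 0.68], [0, 0, 0, 0, 0, 0, 0.63], [0, 0, 0, 0, 0, 0, 0.58], [0, 0, 0, 0, 0, 0, 0.54], [0, 0, 0, 0, 0, 0, 0.5], [0, 0, 0, 0, 0, 0, 0.48], [0, 0, 0, 0, 0, 0, 0.48], [0, 0, 0, 0, 0, 0, 0.48]])

```text
clock: 20.85
eef_pos: [0.5286, 0.159, 0.0873]
tool_rot: [0.041, 0.705, -0.038, 0.707]
wrist_force: [-2.1, 0.6, 2.6]
opening: 0.0408
```

```bash
python3 pl.py .527 .1585 .085 83.5; python3 z.py b; python3 snap.py p7
```

```text
clock 20.85 pos [0.5286 0.159  0.0873] yaw 83.59 tilt [-1.     0.004  0.002] open 0.0408 F [-2.12  0.63  2.6 ] q [ 0.22  0.19  1.48  0.    1.46 -1.24]
shift cm [ 0.23 -0.07 -0.15] norm 0.29 rot [ 0.0016  0.0021 -0.0043]
[185 217]
```

View pics/z_b.png

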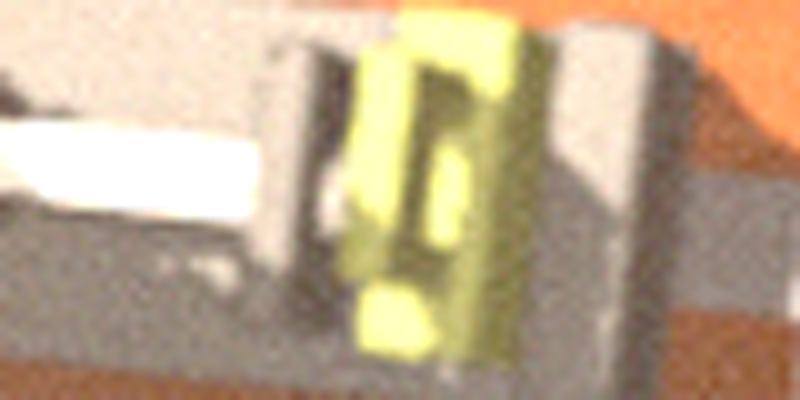

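View pics/scene_p7.png

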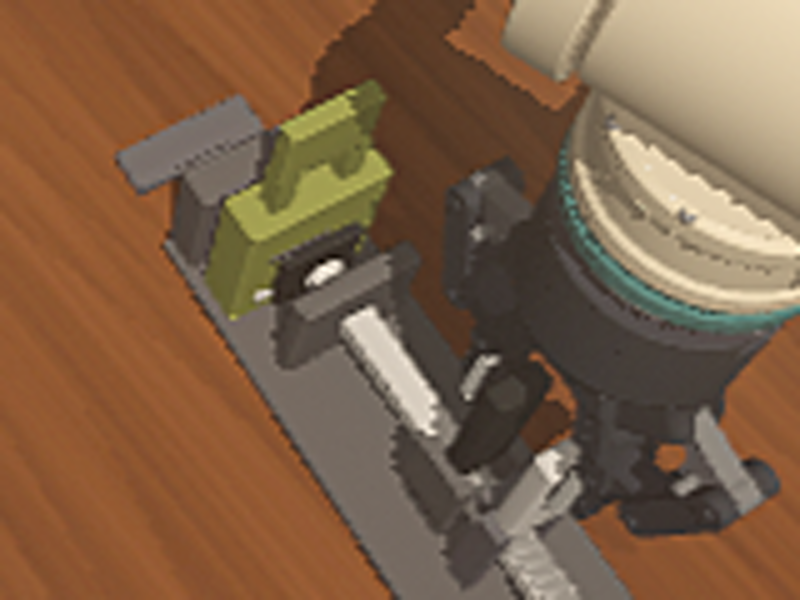

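```bash
python3 dd.py 317 647 295 620
```

```text
Dback 0.0684
Dback 0.0669
j est 0.0401
```

move_arm(motion=[[0.2, 0, 0, 0, 0, 0, 0.55], [0, 0, 0, 0, 0, 0, 0.65], [0, 0, 0, 0, 0, 0, 0.72], [0, 0, 0, 0, 0, 0, 0.74], [0, 0, 0, 0, 0, 0, 0.74], [0, 0, 0, 0, 0, 0, 0.74]])

```text
clock: 21.5
eef_pos: [0.5284, 0.1598, 0.0833]
tool_rot: [0.041, 0.706, -0.038, 0.706]
wrist_force: [0.8, 1.5, 0.1]
opening: 0.0636
```

```bash
python3 pl.py .527 .1585 .085 83.5; python3 z.py c
```

```text
clock 21.5 pos [0.5284 0.1598 0.0833] yaw 83.61 tilt [-1.     0.005  0.001] open 0.0636 F [0.76 1.47 0.08] q [ 0.22  0.2   1.49  0.    1.46 -1.24]
shift cm [-0.17 -0.14 -0.13] norm 0.26 rot [ 0.002   0.001  -0.0053]
[185 217]
```

View pics/z_c.png

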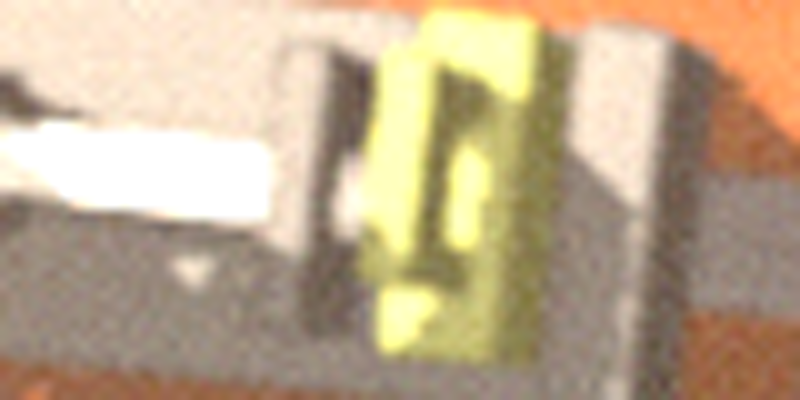

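move_arm(motion=[[0, 0, 0, 0, 0, 0, 0.68], [0, 0, 0, 0, 0, 0, 0.64], [0, 0, 0, 0, 0, 0, 0.6], [0, 0, 0, 0, 0, 0, 0.58], [0, 0, 0, 0, 0, 0, 0.56], [0, 0, 0, 0, 0, 0, 0.54], [0, 0, 0, 0, 0, 0, 0.54], [0, 0, 0, 0, 0, 0, 0.54]])

```text
clock: 22.22
eef_pos: [0.5286, 0.1587, 0.0853]
tool_rot: [0.041, 0.705, -0.038, 0.707]
wrist_force: [-1.2, -0.0, 2.9]
opening: 0.0463
```

```bash
python3 pl.py .527 .1585 .085 83.5; python3 z.py d; python3 snap.py p8
```

```text
clock 22.22 pos [0.5286 0.1587 0.0853] yaw 83.56 tilt [-1.     0.004  0.002] open 0.0463 F [-1.18 -0.02  2.93] q [ 0.22  0.19  1.48  0.    1.46 -1.24]
shift cm [ 0.03 -0.04 -0.15] norm 0.16 rot [ 0.0011  0.002  -0.0038]
[185 217]
```

View pics/z_d.png

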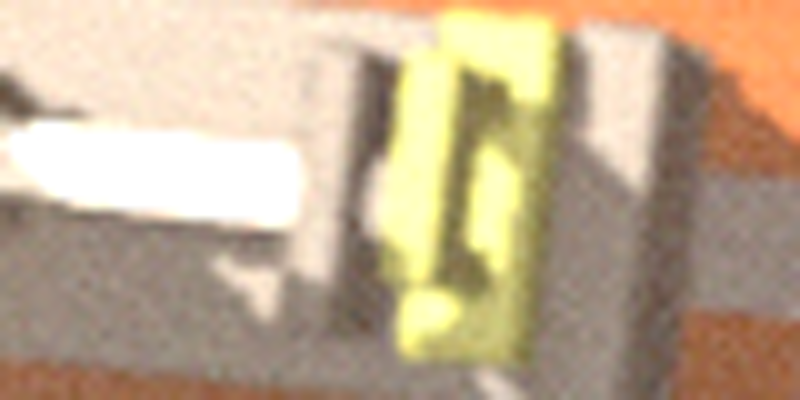

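View pics/scene_p8.png

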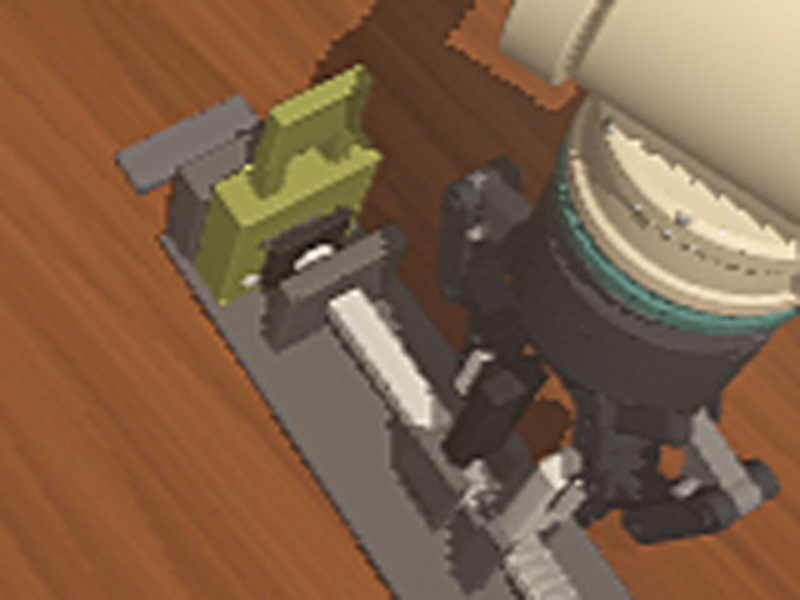

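```bash
python3 dd.py 358 664 334 637; python3 dd.py 330 667 305 640
```

```text
Dback 0.0635
Dback 0.0624
j est 0.0449
Dback 0.0698
Dback 0.0689
j est 0.0384
```

move_arm(motion=[[0, 0, 0, 0, 0, 0, 0.53], [0, 0, 0, 0, 0, 0, 0.52], [0, 0, 0, 0, 0, 0, 0.51], [0, 0, 0, 0, 0, 0, 0.51], [0, 0, 0, 0, 0, 0, 0.51]])

```text
clock: 22.78
eef_pos: [0.5285, 0.1584, 0.0857]
tool_rot: [0.041, 0.705, -0.039, 0.707]
wrist_force: [-1.9, -0.3, 4.6]
opening: 0.044
```

```bash
python3 pl.py .527 .1585 .085 83.5; python3 z.py e; python3 snap.py p9
```

```text
clock 22.78 pos [0.5285 0.1584 0.0857] yaw 83.56 tilt [-1.     0.003  0.002] open 0.044 F [-1.95 -0.28  4.61] q [ 0.22  0.19  1.48  0.    1.46 -1.24]
shift cm [ 0.07 -0.01 -0.15] norm 0.17 rot [ 0.001   0.002  -0.0033]
[185 217]
```

View pics/z_e.png

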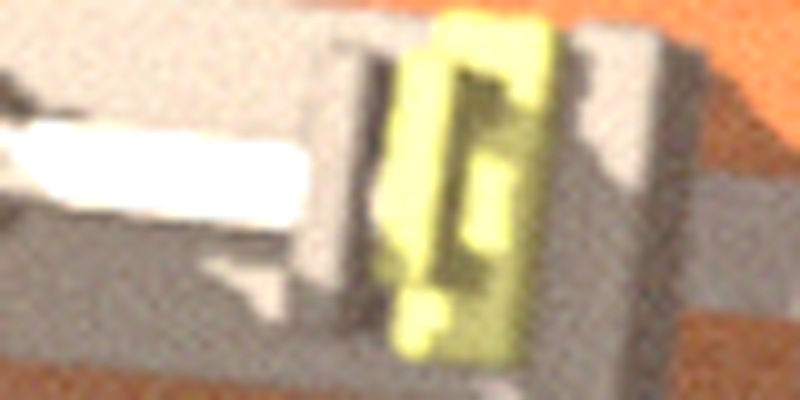

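View pics/scene_p9.png

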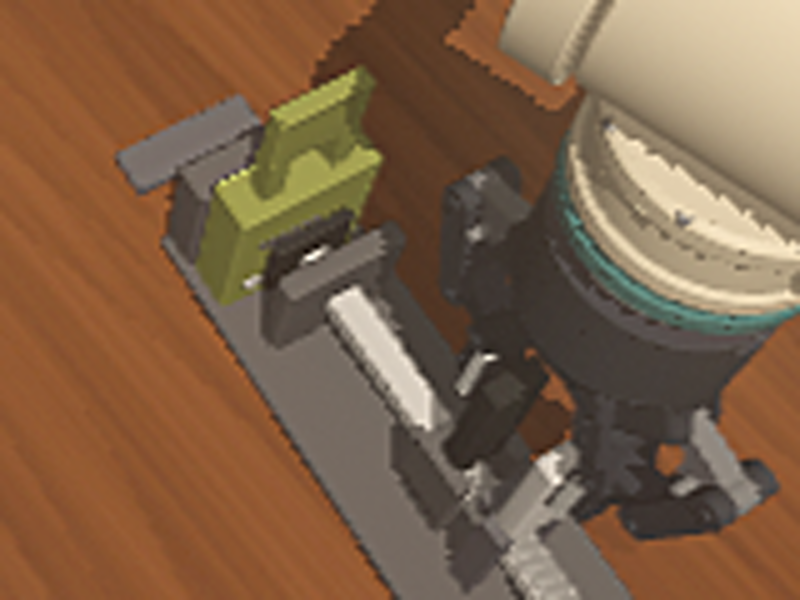

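move_arm(motion=[[0, 0, 0, 0, 0, 0, 0.5], [0, 0, 0, 0, 0, 0, 0.49], [0, 0, 0, 0, 0, 0, 0.48], [0, 0, 0, 0, 0, 0, 0.47], [0, 0, 0, 0, 0, 0, 0.47], [0, 0, 0, 0, 0, 0, 0.47]])

```text
clock: 23.43
eef_pos: [0.5285, 0.1582, 0.0861]
tool_rot: [0.041, 0.705, -0.039, 0.707]
wrist_force: [-1.7, -0.3, 4.7]
opening: 0.0408
```

```bash
python3 pl.py .527 .1585 .085 83.5; python3 z.py f; python3 snap.py p10
```

```text
clock 23.43 pos [0.5285 0.1582 0.0861] yaw 83.55 tilt [-1.     0.003  0.002] open 0.0408 F [-1.74 -0.32  4.68] q [ 0.22  0.19  1.48  0.    1.46 -1.24]
shift cm [ 0.11  0.01 -0.15] norm 0.19 rot [ 0.0009  0.0019 -0.003 ]
[185 217]
```

View pics/z_f.png

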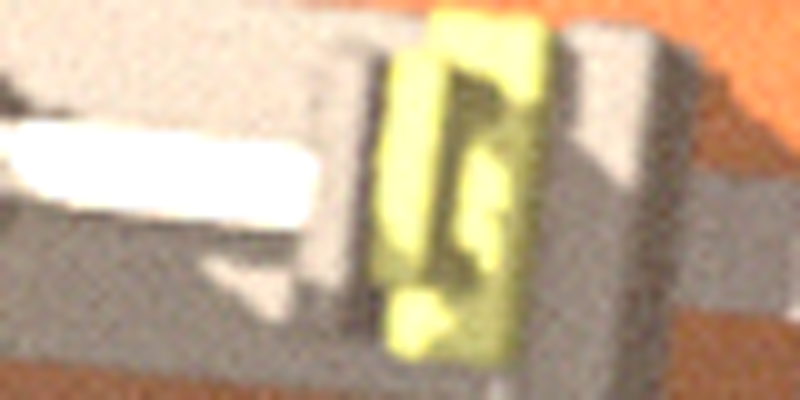

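View pics/scene_p10.png

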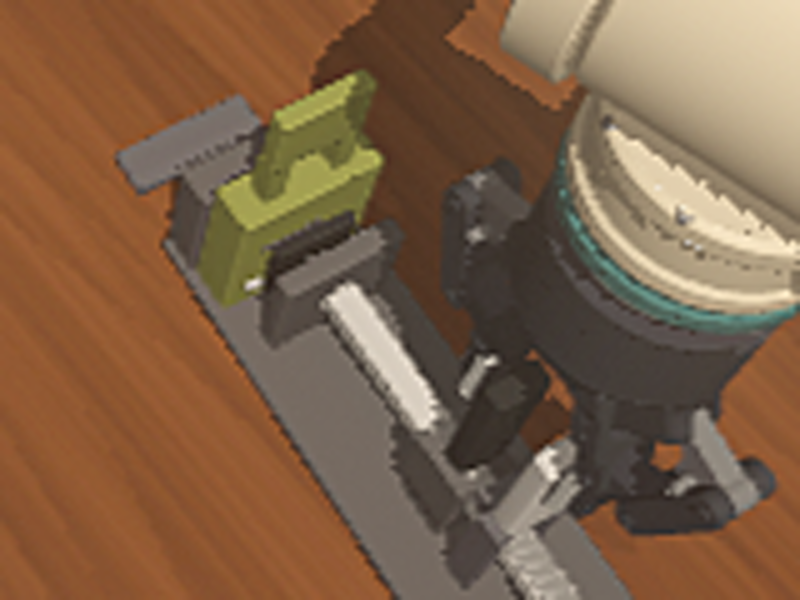

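move_arm(motion=[[0, 0, 0, 0, 0, 0, 0.47], [0, 0, 0, 0, 0, 0, 0.47], [0, 0, 0, 0, 0, 0, 0.47], [0, 0, 0, 0, 0, 0, 0.47], [0, 0, 0, 0, 0, 0, 0.47], [0, 0, 0, 0, 0, 0, 0.47]])

```text
clock: 24.08
eef_pos: [0.5286, 0.1582, 0.0862]
tool_rot: [0.041, 0.705, -0.039, 0.707]
wrist_force: [-1.5, -1.4, 4.5]
opening: 0.041
```

```bash
python3 pl.py .527 .1585 .085 83.5; python3 z.py g
python3 - <<'E'
from ov import *
p=read_camera("scene"); im,o=crop(p,(370,245),10,80,60); cv2.imwrite("pics/s_g.png",im)
E
```

```text
clock 24.08 pos [0.5286 0.1582 0.0862] yaw 83.55 tilt [-1.     0.003  0.002] open 0.041 F [-1.48 -1.36  4.51] q [ 0.22  0.19  1.48  0.    1.46 -1.24]
shift cm [ 0.11  0.01 -0.16] norm 0.2 rot [ 0.0009  0.002  -0.003 ]
[185 217]
```

View pics/s_g.png

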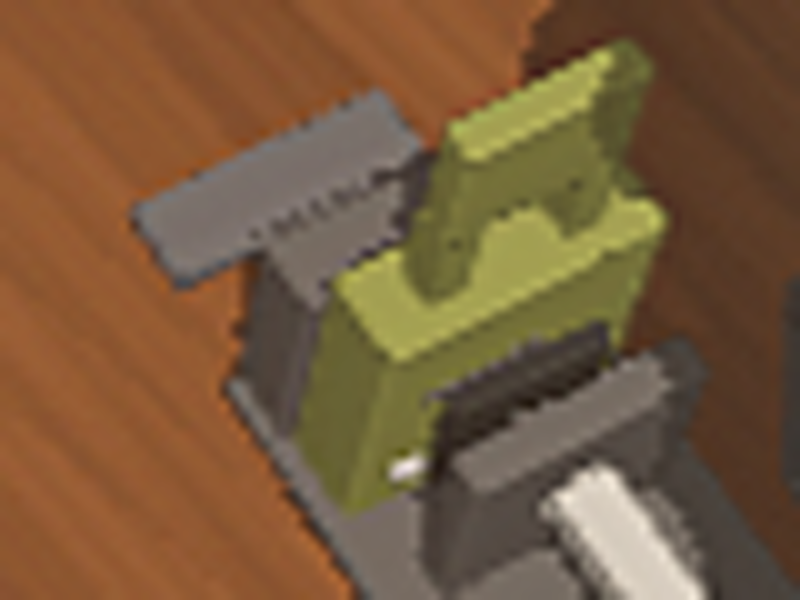

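View pics/z_g.png

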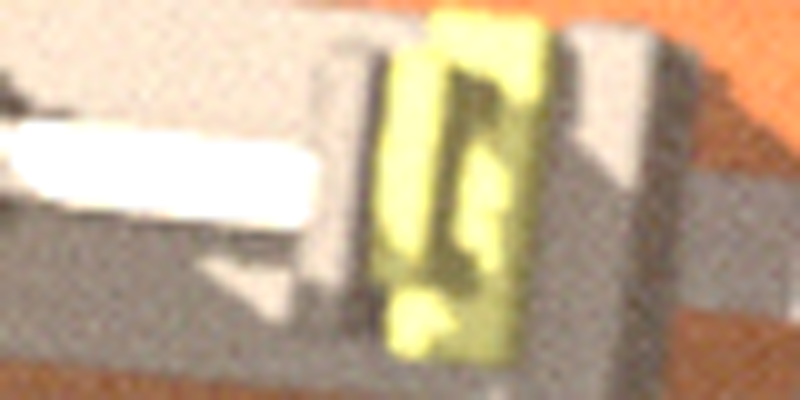

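```bash
python3 -c "
from cell import arm
print(arm.close_job())"
```

```text
the job is handed in; nothing more can be done
None
```

I lifted the olive cover off its hook, stood it on the clamp bed and let go. I then pumped the trigger three times and handed in at about 24 s, still gripping trigger and handle at 20 N. No verdict came back.

**Last checks:**
- **Cover:** it looked upright, square and flush against the fixed jaw in both cameras. Its gap to that jaw stayed the same over the last three measurements.
- **Nose:** I estimate it is pushed in about 5.5–6.5 mm, roughly 10–12 N. I worked this out from the opening and the images; nothing reads it directly.
- **Grip:** opening was steady at 41 mm while I held for 0.5 s, and the wrist force was about 5 N.
- **Loose parts:** I kept clear of them on the way, but did not re-measure where they lie at the end.

**What went wrong or disagreed:**
- **Missed grasp:** my first grasp closed above the tab. In the pictures the fingertips sit about 20 mm higher than the reported TCP. I corrected for it and nothing was disturbed.
- **Measurement scatter:** the two cameras disagreed by 4–5 mm on the jaw position. The two estimates of the nose, from the gripper opening and from the images, differed by about 1 mm.
- **Cover size:** the hanging cover fitted about 4% smaller than the size given. I took that as image error, because it was the only one on a hook.

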